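# Nip up two gas filter couplings

### The arm

A 7-joint arm with a two-finger parallel gripper is mounted at the origin on the work surface. World frame = base frame: x ahead of the robot, y to its left, z up, the work surface at z = 0. Lengths are in m, angles in rad, forces in N, time in s.
With the tool pointing down it reaches from about 0.35 to 0.9 m from the base axis. Payload 8.1 kg.
Tool frame: the origin (TCP) lies at the very end of the fingers, on their centre line; the grasp point (between the pads) lies 19 mm behind it; z points along the fingers, y is the line along which they close (so a half turn about z gives the same grasp; the last joint's range is limited). The gripper opens to 92 mm and grips with 3 to 60 N. Pads are 19 mm wide; open, the fingers measure 130 mm over their backs; the gripper's body (75 mm by 190 mm) begins 47 mm behind the grasp point.
Start: joints at [1.118, 0.434, 0.025, 1.573, -0.012, 1.134, -0.075], TCP at [0.214, -0.587, 0.227] pointing down, gripper open.
Joint ranges: [-2.62, 2.62], [-0.44, 2.09], [-1.27, 1.32], [0.08, 2.57], [-1.32, 4.46], [0.12, 2], [-2.74, 2.74]. Speed limits (rad/s): [2.22, 2.22, 3.01, 3.01, 3.14, 3.14, 3.14].

### API

Orientations are given as a rotation vector (axis times angle).
In Python, from cell import arm gives the robot as it stands.
- The arm moves only by the tool drive_tool, never from a script. Its argument "targets" is a list of rows, each a list of 7 numbers: the turn, a rotation vector about the world's x, y, z in units of 5 degrees (1.0 is 5 degrees), then the shift along the world's x, y, z in units of 40 mm (1.0 is 40 mm), then the opening, from 0 (shut) to 1 (fully open). In form: [[wx, wy, wz, dx, dy, dz, fingers], ...]. A call has 1 to 5 rows; each row is the pose to reach, as a shift and turn from the pose commanded when the call began; what a row does not reach only later rows make up. A row lasts 1/10 s, in which the tool goes at most 50 mm and 8.59 degrees, less where a joint would pass 70% of its speed; a pose out of reach is approached as far as the arm can. A call with a gripper value outside its range is refused whole. The fingers move at their own pace and stop on an object; "force" is the grip in N (left out, the last holds). Time passes only in rows, so rows that repeat a pose let the fingers close. It gives the time, the measured TCP pose, the force, the opening and the grip force at its end, in the units of the state.
- arm.observe(): the state, without advancing time (a new reading comes with each control period).
- arm.get_image(name): name is "scene" or "top" or "wrist"; returns a dict with "pixels" (420x560x3 uint8, red, green, blue), "intrinsics" (3x3 intrinsics, pixels), "rvec" (rotation vector, rad) and "tvec" (3), from world to camera coordinates, as OpenCV has them; the wrist camera has in their place "mount" (4x4, takes a point from camera to tool coordinates, whose origin is the TCP and whose axes are the flange's). Camera axes: x right, y down, z forward; pixel columns grow to the right and rows downward; lengths in m; the calibration is good to about 2 mm. A picture is of the moment at which its call begins: read the wrist's pose just before it. There is no depth.
- arm.sign_off(): hands the job in; it is judged then, once.
The state is a dict: "clock": time; "joints": joint angles; "dq": joint speeds; "joint_efforts": joint torques, N m; "position": TCP position; "ee_rot": TCP orientation; "force": force on the tool from outside, world axes, zero at the start; "ft_torque": the same for the moment, N m; "width": opening from 0.0 (shut) to 1.0 (fully open); "gripper_force": force on a finger pad.
Only numpy, scipy, OpenCV 4.12 (cv2) and the standard library are available. Lean on these libraries where they do the work, as an engineer would, in place of code of your own. Each camera call takes 0.05 s, during which the arm holds its last target. There are 200 camera calls.

### The job

Turn the captive nuts of the blue and the red filter posts clockwise by hand until both are finger-tight (white stripe over the white mark); only then take the wrench and use it to tighten each nut a further twelfth of a turn, about 30 degrees. Lay the wrench back flat across its rest the way it was. Do not force the nuts past finger-tight with the fingers, and leave the gauge and everything else on the bench undisturbed.

Things in the scene. Friction and masses are not known exactly. Their poses are not given: they have to be found in the camera images.
- blue_post: fixed outlet post with the blue filter: steel foot 80 mm across and 10 mm thick, column 34 mm across, dark index disc 68 mm across with its top 80 mm over the table, brass hex nut from 90 to 120 mm, above it a fixed blue filter capsule 34 mm across from 122 mm up to 152 mm. Origin on the table on the post's axis, z up; a white index mark lies on the disc on the -x side.
- blue_nut_mid (a point): centre of the captive brass hex nut on the blue post: 46 mm across flats (53 mm across corners), 30 mm tall, 105 mm above the table, axis vertical. z up; x is normal to a flat, so that flat normals lie every 60 degrees from x. A white stripe marks the flat on the nut's own -x side. The nut turns on the spot, it does not climb or drop.
- blue_nut (a joint): how far the blue nut has been run down by hand, rad; grows as the nut turns clockwise seen from above; starts between 0.2 and 0.8 and ends finger-tight at its stop at 1.5, where the white stripe of the nut stands over the white mark of the disc. Light friction, 0.12 N m.
- blue_tight (a joint): how far the blue nut has then been turned clockwise beyond finger-tight, rad; 0 at first, solid stop at 0.8. Stiff (0.5 N m, about 5 N at the wrench's grip) and stays where it is left. It begins only when blue_nut stands at 1.5.
- red_post: fixed outlet post with the red filter: steel foot 80 mm across and 10 mm thick, column 34 mm across, dark index disc 68 mm across with its top 80 mm over the table, brass hex nut from 90 to 120 mm, above it a fixed red filter capsule 34 mm across from 122 mm up to 152 mm. Origin on the table on the post's axis, z up; a white index mark lies on the disc on the -x side.
- red_nut_mid (a point): centre of the captive brass hex nut on the red post: 46 mm across flats (53 mm across corners), 30 mm tall, 105 mm above the table, axis vertical. z up; x is normal to a flat, so that flat normals lie every 60 degrees from x. A white stripe marks the flat on the nut's own -x side. The nut turns on the spot, it does not climb or drop.
- red_nut (a joint): how far the red nut has been run down by hand, rad; grows as the nut turns clockwise seen from above; starts between 0.2 and 0.8 and ends finger-tight at its stop at 1.5, where the white stripe of the nut stands over the white mark of the disc. Light friction, 0.12 N m.
- red_tight (a joint): how far the red nut has then been turned clockwise beyond finger-tight, rad; 0 at first, solid stop at 0.8. Stiff (0.5 N m, about 5 N at the wrench's grip) and stays where it is left. It begins only when red_nut stands at 1.5.
- wrench_grip (a point): open-ended steel wrench with a red middle to its handle, lying flat across the ridges of its rest. This point is the middle of the grip, half-way through the thickness (12 mm; handle 20 mm wide); x points along the handle to the jaw, z up. The handle ends 65 mm behind this point; the head is 73 mm wide, from 62 mm to about 139 mm ahead of it. Mass about 0.22 kg; its centre of mass lies about 48 mm ahead of this point.
- wrench_jaw (a point): centre of the wrench's jaw, 110 mm ahead of wrench_grip, same axes. The jaw is open to +x, 49 mm wide between its flats, which run along x; its back wall lies 28 mm behind this point, its flats reach 17 mm ahead of it, then flare outward to 29 mm ahead. On the 46 mm nut it has about 7 degrees of free play either way, and can only go on with its flats parallel to two flats of the nut (wrench x at 30, 90, 150 ... degrees from the nut's x).
- rest: wrench rest fixed to the table: blue base plate 210 by 85 mm, 6 mm thick, with two grey cross ridges 80 mm long, 16 mm wide, tops 24 mm above the table, centred at x = -50 mm and +62 mm. Origin on the table under its centre, x along its length. The wrench starts on the ridges with its middle of grip over the origin to within 8 mm and the jaw end over +x; a gap 96 mm long (x from -42 to +54 mm) and 18 mm deep is left between the ridges for fingers. z up.
- gauge_post: like the other posts but with a yellow band, a dark steel hex that does not turn, and a round pressure gauge 50 mm across, 22 mm thick, from 127 to 177 mm above the table. Not part of the job. Origin on the table on its axis. (Behind the posts, from x = 0.75 m on, and at the sides, beyond y = 0.45 m and -0.45 m, stands fixed equipment 110 to 250 mm tall.)
- amber_bottle: bystander: amber reagent bottle, 60 mm across, 150 mm tall; origin under its centre
- jar: bystander: white jar with red lid, 56 mm across, 70 mm tall; origin under its centre
- beaker: bystander: glass beaker, 68 mm across, 90 mm tall; origin under its centre
- dish: bystander: clear round dish, 90 mm across, 16 mm tall; origin under its centre
- vial: bystander: small glass vial, 28 mm across, 50 mm tall; origin under its centre
- tip_box: bystander: green pipette tip box, 85 by 115 mm, 60 mm tall; origin under its centre
- blue_cap: bystander: blue screw cap, 44 mm across, 22 mm tall; origin under its centre
Things that resemble listed ones, but are neither listed nor needed, are in the scene too. What is shaped like the blue_post but purple is not meant. What is shaped like the rest but pink is not meant.

How it is judged:
By the outcome, as a careful person would: the job done as asked, in the order asked, and still so for the second after the job is handed in, with the robot touching nothing.
It also fails if it takes over 72 s, if anything falls off the work surface, if the arm or the gripper's body presses on something with over 40 N, if the wrist force passes 120 N, or if a joint passes its speed limit or range.

## Working session

There is one attempt and no reset: what is moved stays moved. The work goes in short steps, Python scripts to look and compute and a tool call to move; the robot and the scene stay as the last step left them, time stands still between calls to the robot, and variables do not carry over. Pictures are saved under pics/ and viewed, at most 10 in all, crops included, and the job is handed in when it is done.

Besides the shell and the picture viewer there is one more tool, called after "Emit:" as name([rows], argument=value, ...), one row to a line, values as JSON. drive_tool: Moves the arm, as the interface text tells. Its arguments: {"type":"object","properties":{"targets":{"type":"array"},"force":{"type":"number"}},"required":["targets"]}

```bash
mkdir -p pics; ls
cat > h.py <<'E'
import numpy as np, cv2
from cell import arm
from scipy.spatial.transform import Rotation as R
def grab(n,f=None):
    s=arm.observe(); d=arm.get_image(n); p=np.array(d['pixels'])
    if f: cv2.imwrite('pics/'+f,p[:,:,::-1])
    K=np.array(d['intrinsics'],float)
    if 'mount' in d:
        M=np.array(d['mount']); T=np.eye(4); T[:3,:3]=R.from_rotvec(s['ee_rot']).as_matrix(); T[:3,3]=s['position']
        C=T@M; Rc=C[:3,:3]; o=C[:3,3]
    else:
        Rw=R.from_rotvec(np.ravel(d['rvec'])).as_matrix(); Rc=Rw.T; o=-Rc@np.ravel(d['tvec'])
    return p,K,Rc,o
def plane(cam,uv,z):
    p,K,Rc,o=cam; r=Rc@np.linalg.inv(K)@np.array([uv[0],uv[1],1.]); return o+r*(z-o[2])/r[2]
def proj(cam,X):
    p,K,Rc,o=cam; c=K@(Rc.T@(np.array(X)-o)); return c[:2]/c[2]
E
python3 - <<'E'
from h import *
for n in ['scene','top']:
    c=grab(n,n+'0.png'); print(n,c[3].round(3),c[2].round(2).tolist(),c[1].round(0).tolist())
s=arm.observe(); print({k:np.round(v,3).tolist() for k,v in s.items()})
E
```

```text
pics
scene [1.075 0.776 0.935] [[-0.79, 0.4, -0.47], [0.62, 0.49, -0.62], [-0.02, -0.78, -0.63]] [[447.0, 0.0, 278.0], [0.0, 447.0, 210.0], [0.0, 0.0, 1.0]]
top [ 0.3   -0.015  1.179] [[-0.0, -0.99, 0.11], [-1.0, 0.0, 0.0], [-0.0, -0.11, -0.99]] [[481.0, 0.0, 266.0], [0.0, 481.0, 210.0], [0.0, 0.0, 1.0]]
{'clock': 0.1, 'joints': [1.118, 0.435, 0.025, 1.574, -0.012, 1.134, -0.075], 'dq': [-0.0, 0.0, 0.002, -0.001, -0.001, 0.0, -0.001], 'joint_efforts': [0.002, -66.913, 0.988, -31.515, -0.061, 0.037, -0.0], 'position': [0.214, -0.587, 0.226], 'ee_rot': [-3.092, -0.546, 0.001], 'force': [-0.22, -0.528, 0.946], 'ft_torque': [-0.037, 0.017, -0.018], 'gripper_force': 0.0, 'width': 1.002}
```

View pics/top0.png

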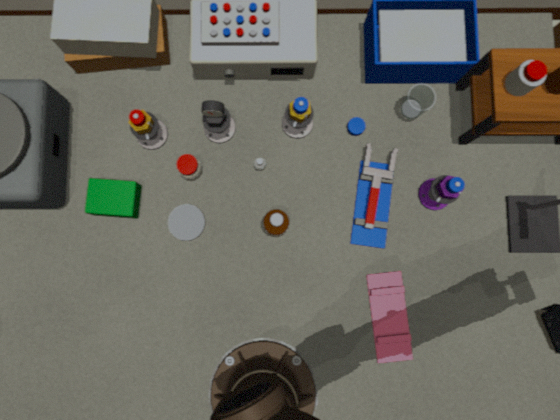

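View pics/scene0.png

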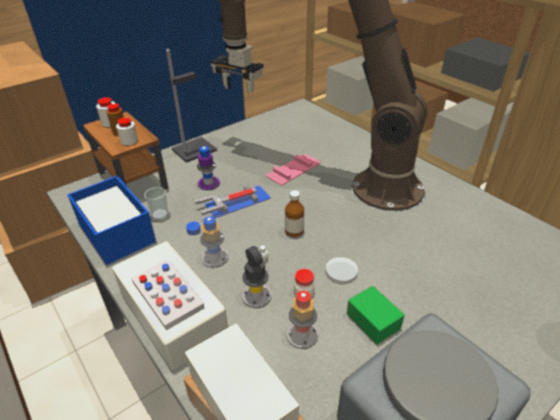

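The top view shows the red-capped post at about (145,125), the gauge at (216,118), the blue-capped post at (299,113), and a purple post with a blue cap at (440,190). The wrench lies on the blue rest at (374,200), and the pink rest is at (390,317). Blue post candidates are (299,113), with a steel foot and brass nut, and (440,190), with a purple foot. The first fits the description, so I'll check it enlarged.

Run:
```python
from h import *
t=grab('top');p=t[0]
crops=[p[80:155,105:205],p[75:150,255:355],p[135:260,340:480]]
a=cv2.resize(p[70:160,110:330],(800,327),interpolation=cv2.INTER_CUBIC)
b=cv2.resize(p[135:260,335:475],(305,272),interpolation=cv2.INTER_CUBIC)
s=grab('scene')[0]
c=cv2.resize(s[205:350,185:335],(281,272),interpolation=cv2.INTER_CUBIC)
d=cv2.resize(s[140:230,180:290],(214,175),interpolation=cv2.INTER_CUBIC)
im=np.zeros((600,800,3),np.uint8); im[:327]=a; im[328:,:305]=b; im[328:,305:586]=c; im[328:503,586:]=d
cv2.imwrite('pics/c1.png',im[:,:,::-1])
hsv=cv2.cvtColor(p,cv2.COLOR_RGB2HSV)
def blobs(m,name,z,mn=15):
    n,l,st,ce=cv2.connectedComponentsWithStats(m.astype(np.uint8))
    for i in range(1,n):
        if st[i,4]>=mn: print(name,ce[i].round(1),st[i,4],st[i,:4].tolist(),plane(t,ce[i],z).round(3)[:2])
H,S,V=[hsv[:,:,i].astype(int) for i in range(3)]
blobs((H>100)&(H<125)&(S>150)&(V>90),'blue@.15',.152)
blobs(((H<6)|(H>174))&(S>180)&(V>110),'red@.15',.152)
blobs((H>15)&(H<32)&(S>120)&(V>80),'brass',.12,10)
```

```text
blue@.15 [417.6  37.7] 837 [373, 0, 106, 65] [ 0.806 -0.352]
blue@.15 [252.6   6.4] 37 [250, 3, 6, 7] [0.883 0.018]
blue@.15 [213.4   6.6] 35 [211, 4, 6, 6] [0.883 0.106]
blue@.15 [239.5  19. ] 38 [237, 16, 6, 7] [0.853 0.047]
blue@.15 [226.3  31.4] 35 [224, 28, 6, 7] [0.824 0.077]
blue@.15 [265.7  31.2] 37 [263, 28, 6, 7] [ 0.824 -0.012]
blue@.15 [300.4 104.3] 132 [294, 97, 14, 15] [ 0.654 -0.087]
blue@.15 [355.9 125.6] 223 [348, 118, 17, 17] [ 0.605 -0.208]
blue@.15 [361.  166.3] 24 [360, 161, 3, 12] [ 0.514 -0.217]
blue@.15 [378.6 165.2] 88 [370, 162, 18, 7] [ 0.516 -0.255]
blue@.15 [455.6 184.4] 144 [449, 177, 15, 16] [ 0.473 -0.42 ]
blue@.15 [361.7 198.3] 439 [354, 179, 17, 41] [ 0.444 -0.217]
blue@.15 [383.7 202. ] 403 [376, 183, 16, 38] [ 0.435 -0.264]
blue@.15 [368.3 236.2] 615 [351, 224, 35, 24] [ 0.362 -0.229]
red@.15 [226.3   6.6] 32 [224, 4, 6, 6] [0.883 0.077]
red@.15 [265.7   6.6] 30 [263, 4, 6, 6] [ 0.882 -0.012]
red@.15 [213.  19.] 31 [211, 16, 5, 7] [0.853 0.107]
red@.15 [252.5  18.9] 34 [250, 16, 6, 7] [0.853 0.018]
red@.15 [239.4  31.5] 31 [237, 29, 6, 6] [0.823 0.
[... 1226 characters left out ...]
 20] [ 0.662 -0.654]
brass [298.3 111.8] 149 [289, 101, 22, 19] [ 0.647 -0.085]
brass [521.9 105.8] 18 [519, 103, 7, 7] [ 0.658 -0.592]
brass [528.8 106.5] 11 [527, 104, 5, 5] [ 0.657 -0.607]
brass [501.5 110.7] 13 [500, 107, 5, 8] [ 0.647 -0.545]
brass [520.1 111.5] 11 [518, 109, 5, 6] [ 0.645 -0.587]
brass [553.5 111.5] 26 [548, 108, 10, 9] [ 0.644 -0.662]
brass [141.8 122.8] 169 [129, 110, 23, 22] [0.623 0.27 ]
brass [524.4 114. ] 10 [522, 112, 5, 5] [ 0.639 -0.596]
brass [537.5 117.9] 15 [534, 114, 8, 7] [ 0.63  -0.625]
brass [551.1 130.4] 14 [549, 128, 6, 6] [ 0.601 -0.654]
brass [285.1 221.3] 35 [283, 214, 5, 14] [ 0.398 -0.053]
brass [272.7 227.3] 78 [265, 216, 18, 18] [ 0.385 -0.025]
```

View pics/c1.png

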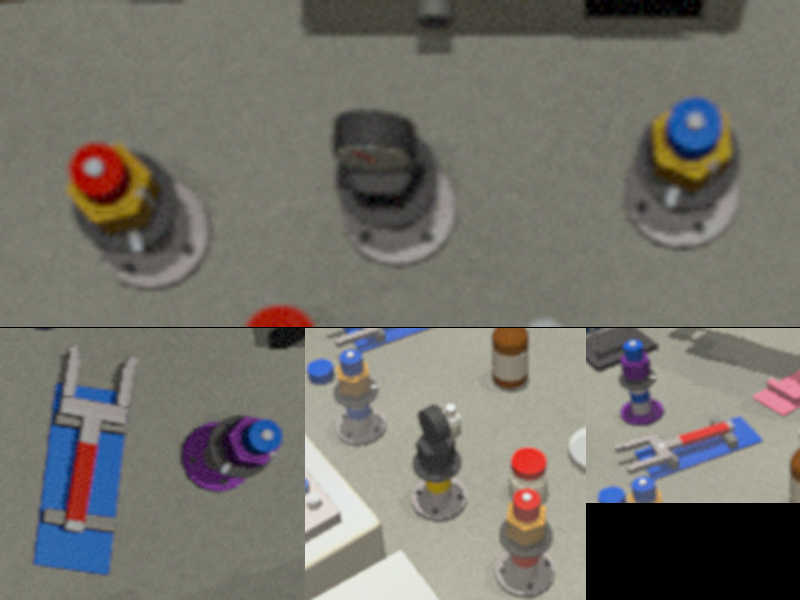

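The crop confirms it. The blue post is the one with the steel foot and brass nut at (299,113), with its white mark near (295,124). The red post is at (141,123), with its mark near (148,137). The purple-footed post is a decoy. The wrench lies jaw-up in the image on the blue rest.

Run:
```python
from h import *
t=grab('top')
for n,cap,mk in [('blue',(300.4,104.3),(294.8,124)),('red',(136.6,116.7),(147.7,136.6))]:
    c=plane(t,cap,.15)[:2]; m=plane(t,mk,.08)[:2]; d=m-c; print(n,c,m,np.hypot(*d),np.degrees(np.arctan2(d[1],d[0])))
# red handle
hsv=cv2.cvtColor(t[0],cv2.COLOR_RGB2HSV).astype(int); H,S,V=[hsv[:,:,i] for i in range(3)]
m=(((H<6)|(H>174))&(S>150)&(V>90)).astype(np.uint8); m[:, :355]=0; m[:180]=0; m[230:]=0; m[:,395:]=0
ys,xs=np.nonzero(m); P=np.array([plane(t,(x,y),.036)[:2] for x,y in zip(xs,ys)])
c=P.mean(0); w,v=np.linalg.eigh(np.cov(P.T)); d=v[:,1]*np.sign(v[0,1]); print('grip',c,np.degrees(np.arctan2(d[1],d[0])),np.sqrt(w*12))
print('gauge',plane(t,(219,128),.01),np.array(arm.get_image('wrist')['mount']).round(3).tolist())
m=((H>100)&(H<125)&(S>150)&(V>90)).astype(np.uint8); m[:160]=0; m[:,:345]=0;m[:,400:]=0
q=cv2.boxPoints(cv2.minAreaRect(np.argwhere(m)[:,::-1].astype(np.float32))); Q=np.array([plane(t,x,.006)[:2] for x in q]); print('rest',Q.round(3).tolist(),Q.mean(0))
```

```text
blue [ 0.65437058 -0.0875316 ] [ 0.63076874 -0.07873946] 0.025186282199160626 159.56867088095166
red [0.62826598 0.27405775] [0.60238995 0.26638149] 0.026990624873441352 -163.47674910100122
grip [ 0.4423357  -0.26295511] -11.055197210649974 [0.01895661 0.08578746]
gauge [0.64265323 0.1065483  0.01      ] [[-0.001, -0.953, -0.301, 0.083], [1.0, -0.0, -0.001, 0.0], [0.001, -0.301, 0.953, -0.158], [0.0, 0.0, 0.0, 1.0]]
rest [[0.353, -0.215], [0.559, -0.244], [0.548, -0.326], [0.344, -0.296]] [ 0.45101392 -0.27033471]
```

Emit:
drive_tool([
  [0, 0, 1.7, 0.3, 1.2, 0.1, 1],
  [0, 0, 3.4, 0.8, 2.3, 0.1, 1],
  [0, 0, 5.1, 1.5, 3.3, 0.2, 1],
  [0, 0, 6.8, 2.3, 4.2, 0.2, 1],
  [0, 0, 8.5, 3.1, 5.1, 0.2, 1],
])

```text
clock: 0.8
position: [0.339, -0.3817, 0.2352]
ee_rot: [2.68, 1.638, -0.0]
force: [0.9, -0.4, 0.4]
width: 1.001
gripper_force: 0.0
```

Emit:
drive_tool([
  [0, 0, 1.6, 0.86, 0.82, 0, 1],
  [0, 0, 3.2, 1.72, 1.64, 0, 1],
  [0, 0, 4.8, 2.6, 2.46, 0, 1],
  [0, 0, 6.4, 3.45, 3.3, 0, 1],
  [0, 0, 8.0, 4.3, 4.1, 0, 1],
])

```text
clock: 1.3
position: [0.5114, -0.2176, 0.235]
ee_rot: [1.958, 2.456, 0.0]
force: [0.3, -0.4, -0.1]
width: 0.999
gripper_force: 0.0
```

Emit:
drive_tool([
  [0, 0, 1, 0.9, 0.8, 0, 1],
  [0, 0, 2, 1.8, 1.6, 0.1, 1],
  [0, 0, 3, 2.7, 2.4, 0.15, 1],
  [0, 0, 3.5, 3.6, 3.3, 0.15, 1],
  [0, 0, 3.5, 3.6, 3.3, 0.15, 1],
])

```text
clock: 1.8
position: [0.6574, -0.0792, 0.2402]
ee_rot: [-1.556, -2.728, -0.008]
force: [-0.1, 1.0, 0.2]
width: 1.003
gripper_force: 0.0
```

Run:
```python
from h import *
s=arm.observe(); M=R.from_rotvec(s['ee_rot']).as_matrix(); print(s['clock'],np.round(s['position'],4),'yaw y',np.degrees(np.arctan2(M[1,1],M[0,1])),np.round(s['joints'],2))
c=grab('wrist','w1.png'); np.savez('w1.npz',K=c[1],Rc=c[2],o=c[3]); print(c[1],c[3])
```

```text
1.8 [ 0.6574 -0.0792  0.2402] yaw y 30.5946637691463 [ 0.36  0.54 -0.52  1.42  0.27  1.25  0.36]
[[320.47901163   0.         277.61205493]
 [  0.         320.47901163 207.8834979 ]
 [  0.           0.           1.        ]] [ 0.61706001 -0.00929798  0.39812048]
```

View pics/w1.png

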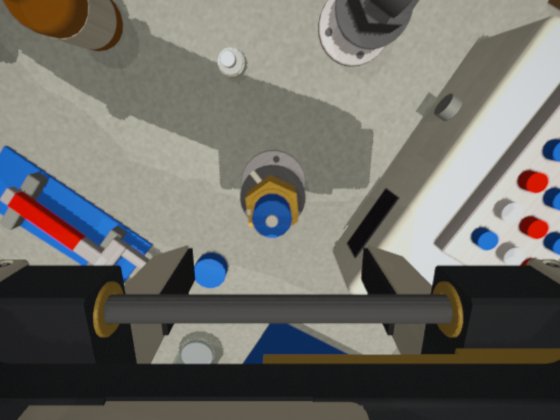

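The wrist view shows the blue post: capsule at (272,216), brass hex around it, white mark at about (255,175). The stripe should be on the lower left. I'll enlarge it and measure.

Run:
```python
from h import *
p=cv2.imread('pics/w1.png')[:,:,::-1].copy(); z=np.load('w1.npz'); c=(p,z['K'],z['Rc'],z['o'])
hsv=cv2.cvtColor(p,cv2.COLOR_RGB2HSV).astype(int); H,S,V=[hsv[:,:,i] for i in range(3)]
roi=np.zeros(H.shape,bool); roi[145:245,225:325]=1
b=((H>100)&(H<125)&(S>150)&(V>60)&roi).astype(np.uint8)
(x,y),(a,d),th=cv2.minAreaRect(np.argwhere(b)[:,::-1].astype(np.float32)); print('cap',x,y,a,d)
br=((H>12)&(H<32)&(S>110)&(V>60)&roi).astype(np.uint8)
hull=cv2.convexHull(np.argwhere(br|b)[:,::-1].astype(np.int32)); ap=cv2.approxPolyDP(hull,2.5,True)[:,0]; print(ap.tolist())
for q in ap: print(q,plane(c,q,.12)[:2].round(4))
w=((S<45)&(V>190)&roi).astype(np.uint8); n,l,st,ce=cv2.connectedComponentsWithStats(w)
for i in range(1,n): print('white',ce[i],st[i,4])
cv2.imwrite('pics/w1c.png',cv2.resize(p[145:245,220:330],(660,600),interpolation=cv2.INTER_CUBIC)[:,:,::-1])
```

```text
cap 271.5 215.5 41.0 37.0
[[297, 220], [277, 236], [262, 234], [249, 225], [245, 202], [248, 190], [269, 175], [293, 185]]
[297 220] [ 0.683  -0.0841]
[277 236] [ 0.6752 -0.1071]
[262 234] [ 0.6622 -0.1124]
[249 225] [ 0.6474 -0.1108]
[245 202] [ 0.6335 -0.0933]
[248 190] [ 0.6305 -0.0821]
[269 175] [ 0.6398 -0.0609]
[293 185] [ 0.6627 -0.0578]
```

View pics/w1c.png

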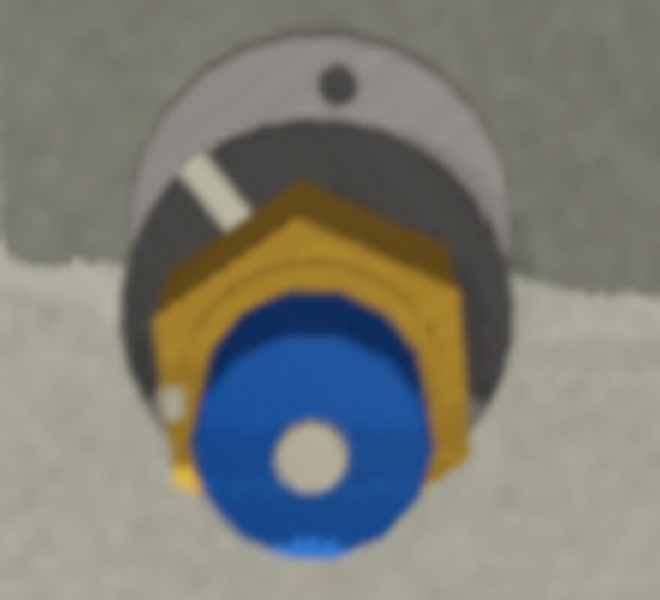

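The crop is clear. Nut top vertices are at about (270,181), (246,198), (297,193), (249,223) and (298,221). The stripe is on the top edge at (249,212), the mark runs (252.5,172.5)–(259,181), and the capsule's top centre is at (272,221).

```bash
cat >> h.py <<'E'
def fit_nut(c,V,cap,stripe,mark,z=.12):
    "V: hex top vertices (px); returns centre, normal angle mod 60, stripe and mark directions (deg)"
    from scipy.optimize import least_squares
    P=np.array([plane(c,v,z)[:2] for v in V]); c0=plane(c,cap,.152)[:2]; r=.046/np.sqrt(3)
    f=lambda x: np.concatenate([[ (q-x[:2]-r*np.array([np.cos(a),np.sin(a)])) for q in P for a in [x[2]+np.round((np.arctan2(*(q-x[:2])[::-1])-x[2])/(np.pi/3))*np.pi/3]]]).ravel()
    s=min((least_squares(f,[*c0,a]) for a in (0,.35,.7)),key=lambda s:s.cost); x=s.x
    ang=lambda px,zz: np.degrees(np.arctan2(*(plane(c,px,zz)[:2]-x[:2])[::-1]))
    print('cap centre',c0.round(4),'nut',x[:2].round(4),'normal mod60',(np.degrees(x[2])+30)%60,'rms mm',1e3*np.sqrt(np.mean(s.fun**2)),
      'stripe',ang(stripe,z)%360,'mark',ang(mark,.08)%360)
E
python3 - <<'E'
from h import *
p=cv2.imread('pics/w1.png'); z=np.load('w1.npz'); c=(p,z['K'],z['Rc'],z['o'])
fit_nut(c,[(270,181.2),(245.8,198),(297,193.3),(248.7,223),(298,221)],(272,221.2),(249,212),(256,176.7))
for q in [(252.5,172.5),(259.2,180.8)]: print(plane(c,q,.08))
s=arm.observe(); print(s['position'],s['clock'])
E
```

```text
cap centre [ 0.6584 -0.0867] nut [ 0.6582 -0.0866] normal mod60 34.52198425401615 rms mm 0.6252485120977098 stripe 217.824166874115 mark 158.35572797747372
[ 0.62751643 -0.07448886  0.08      ]
[ 0.63751511 -0.07846977  0.08      ]
[ 0.65570588 -0.08265495  0.2400172 ] 1.85
```

Emit:
drive_tool([
  [0, 0, 0.9, 0.05, 0, -0.8, 1],
  [0, 0, 0.9, 0.05, 0, -1.6, 1],
  [0, 0, 0.9, 0.05, 0, -1.6, 1],
  [0, 0, 0.9, 0.05, 0, -1.6, 1],
])

```text
clock: 2.25
position: [0.6556, -0.0883, 0.1771]
ee_rot: [-1.464, -2.779, 0.001]
force: [-0.3, -0.3, 0.0]
width: 1.0
gripper_force: 0.0
```

```bash
cat >> h.py <<'E'
def st():
    s=arm.observe(); M=R.from_rotvec(s['ee_rot']).as_matrix(); print('t',round(s['clock'],2),'pos',np.round(s['position'],4),'yaw_y %.2f'%np.degrees(np.arctan2(M[1,1],M[0,1])),'tilt %.2f'%np.degrees(np.arccos(-M[2,2])),'F',np.round(s['force'],1),'T',np.round(s['ft_torque'],2),'w %.3f'%s['width'],'gf',s['gripper_force'],'q',np.round(s['joints'],2)); return s
E
python3 -c "
from h import *
st()"
```

```text
t 2.25 pos [ 0.6556 -0.0883  0.1771] yaw_y 34.44 tilt 0.06 F [-0.3 -0.3  0. ] T [ 0.06 -0.15  0.  ] w 1.000 gf 0.0 q [ 0.38  0.59 -0.51  1.5   0.31  1.13  0.4 ]
```

Emit:
drive_tool([
  [0, 0, 0, 0.06, 0.04, -0.9, 1],
  [0, 0, 0, 0.06, 0.04, -1.7, 1],
  [0, 0, 0, 0.06, 0.04, -2.1, 1],
  [0, 0, 0, 0.06, 0.04, -2.1, 1],
], force=8)

```text
clock: 2.65
position: [0.6578, -0.0861, 0.0921]
ee_rot: [-1.462, -2.779, 0.002]
force: [0.0, 0.0, -0.3]
width: 0.998
gripper_force: 0.0
```

Emit:
drive_tool([
  [0, 0, 0, 0, 0, 0, 0.3],
  [0, 0, 0, 0, 0, 0, 0.3],
  [0, 0, 0, 0, 0, 0, 0.3],
  [0, 0, 0, 0, 0, 0, 0.3],
  [0, 0, 0, 0, 0, 0, 0.3],
], force=8)

```text
clock: 3.15
position: [0.6588, -0.0856, 0.0933]
ee_rot: [1.462, 2.78, 0.0]
force: [0.9, -1.3, 0.1]
width: 0.613
gripper_force: 0.0
```

```bash
python3 -c "
from h import *
st()"
```

```text
t 3.15 pos [ 0.6588 -0.0856  0.0933] yaw_y 34.53 tilt 0.05 F [ 0.9 -1.3  0.1] T [ 0.07 -0.11  0.02] w 0.613 gf 0.0 q [ 0.36  0.67 -0.49  1.58  0.36  0.98  0.36]
```

Fingers are still closing (46 mm corresponds to 0.5).

Emit:
drive_tool([
  [0, 0, 0, 0, 0, 0, 0.3],
  [0, 0, 0, 0, 0, 0, 0.3],
  [0, 0, 0, 0, 0, 0, 0.3],
  [0, 0, 0, 0, 0, 0, 0.3],
])

```text
clock: 3.55
position: [0.6573, -0.0867, 0.0929]
ee_rot: [-1.462, -2.779, 0.004]
force: [-5.9, -2.6, 5.6]
width: 0.504
gripper_force: 8.0
```

```bash
python3 -c "
from h import *
st()"
```

```text
t 3.55 pos [ 0.6573 -0.0867  0.0929] yaw_y 34.51 tilt 0.16 F [-5.9 -2.6  5.6] T [-0.46  1.06  0.08] w 0.504 gf 7.988377287983894 q [ 0.36  0.67 -0.49  1.58  0.36  0.98  0.36]
```

Emit:
drive_tool([
  [0, 0, -1.5, -0.02, -0.015, 0, 0.3],
  [0, 0, -3, -0.02, -0.015, 0, 0.3],
  [0, 0, -4.5, -0.02, -0.015, 0, 0.3],
  [0, 0, -6, -0.02, -0.015, 0, 0.3],
  [0, 0, -7.5, -0.02, -0.015, 0, 0.3],
])

```text
clock: 4.05
position: [0.6573, -0.0866, 0.0929]
ee_rot: [-2.284, -2.157, 0.001]
force: [-2.3, -1.1, 2.2]
width: 0.501
gripper_force: 8.0
```

Emit:
drive_tool([
  [0, 0, -1, 0, 0, 0, 0.3],
  [0, 0, -2, 0, 0, 0, 0.3],
  [0, 0, -2.6, 0, 0, 0, 0.3],
  [0, 0, -2.6, 0, 0, 0, 0.3],
  [0, 0, -2.6, 0, 0, 0, 0.3],
])

```text
clock: 4.55
position: [0.6575, -0.0864, 0.0929]
ee_rot: [2.507, 1.893, -0.001]
force: [-3.3, -0.9, 4.3]
width: 0.502
gripper_force: 7.9
```

Run:
```python
from h import *
st(); c=grab('wrist','w2.png'); np.savez('w2.npz',K=c[1],Rc=c[2],o=c[3])
print(proj(c,[.658,-.0866,.12]))
```

```text
t 4.55 pos [ 0.6575 -0.0864  0.0929] yaw_y -15.88 tilt 0.04 F [-3.3 -0.9  4.3] T [-0.3   0.64 -0.1 ] w 0.502 gf 7.940856367349625 q [ 0.22  0.64 -0.26  1.6   0.2   0.93 -0.39]
[276.16607838 292.63023673]
```

Emit:
drive_tool([
  [0, 0, -0.4, 0, 0, 0, 0.3],
  [0, 0, -0.8, 0, 0, 0, 0.3],
  [0, 0, -0.8, 0, 0, 0, 0.3],
])

```text
clock: 4.9
position: [0.6575, -0.0864, 0.0929]
ee_rot: [-2.574, -1.801, 0.001]
force: [-3.2, -1.5, 4.4]
width: 0.501
gripper_force: 8.0
```

Run:
```python
from h import *
st(); c=grab('wrist','w2.png'); np.savez('w2.npz',K=c[1],Rc=c[2],o=c[3])
p=c[0]; cv2.imwrite('pics/w2c.png',cv2.resize(p[200:320,200:350],(750,600),interpolation=cv2.INTER_CUBIC)[:,:,::-1])
```

```text
t 4.9 pos [ 0.6575 -0.0864  0.0929] yaw_y -20.03 tilt 0.02 F [-3.2 -1.5  4.4] T [-0.2   0.83 -0.01] w 0.501 gf 7.954565584659576 q [ 0.21  0.64 -0.25  1.6   0.18  0.93 -0.45]
```

View pics/w2c.png

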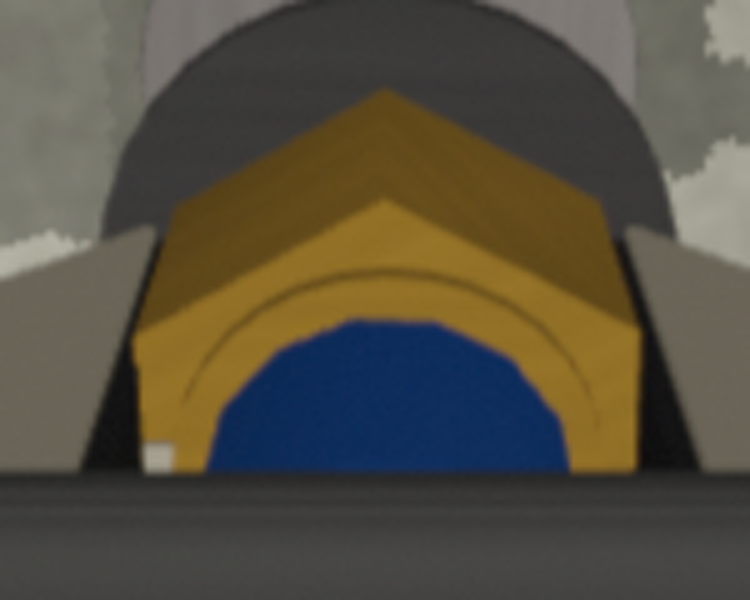

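The stripe sits under the left pad and the nut is square in the grip. I'll go slightly past the expected stop; the 8 N grip can't transmit 0.5 N m.

Emit:
drive_tool([
  [0, 0, -0.2, 0, 0, 0, 0.3],
  [0, 0, -0.4, 0, 0, 0, 0.3],
  [0, 0, -0.4, 0, 0, 0, 0.3],
])

```text
clock: 5.25
position: [0.6576, -0.0863, 0.0929]
ee_rot: [2.604, 1.757, -0.001]
force: [-3.7, -0.8, 4.9]
width: 0.503
gripper_force: 8.0
```

Emit:
drive_tool([
  [0, 0, -0.2, 0, 0, 0, 0.3],
  [0, 0, -0.4, 0, 0, 0, 0.3],
  [0, 0, -0.4, 0, 0, 0, 0.3],
])

```text
clock: 5.55
position: [0.6578, -0.0861, 0.0928]
ee_rot: [2.634, 1.712, -0.0]
force: [-3.1, -1.3, 4.8]
width: 0.502
gripper_force: 8.1
```

Run:
```python
from h import *
st(); c=grab('wrist','w3.png'); st()
p=c[0]; a=p[200:300,200:350].astype(int); print([ (y,[ (x) for x in range(200,350) if p[y,x,0]>100 and p[y,x,0]-p[y,x,2]>60][::200]) for y in (262,275,285)])
```

```text
t 5.55 pos [ 0.6578 -0.0861  0.0928] yaw_y -23.95 tilt 0.01 F [-3.1 -1.3  4.8] T [-0.29  0.66  0.27] w 0.502 gf 8.081653341650963 q [ 0.2   0.63 -0.23  1.6   0.17  0.93 -0.51]
t 5.6 pos [ 0.6578 -0.0862  0.0928] yaw_y -23.93 tilt 0.01 F [-3.1 -1.4  4.3] T [-0.22  0.63  0.21] w 0.506 gf 8.06054100394249 q [ 0.2   0.63 -0.23  1.6   0.17  0.93 -0.51]
[(262, [236]), (275, [228]), (285, [228])]
```

Emit:
drive_tool([
  [0, 0, 0, 0, 0, 0, 1],
  [0, 0, 0, 0, 0, 0, 1],
  [0, 0, 0, 0, 0, 0, 1],
  [0, 0, 0, 0, 0, 0, 1],
  [0, 0, 0, 0, 0, 0, 1],
])

```text
clock: 6.1
position: [0.6579, -0.0861, 0.0927]
ee_rot: [-2.634, -1.712, -0.0]
force: [0.2, 0.3, -0.4]
width: 0.891
gripper_force: 0.0
```

Emit:
drive_tool([
  [0, 0, 0, 0, 0, 1.2, 1],
  [0, 0, 0, 0, 0, 2.2, 1],
  [0, 0, 1.7, 0, 0, 3.2, 1],
  [0, 0, 3.4, 0, 0, 3.7, 1],
  [0, 0, 5.1, 0, 0, 3.7, 1],
])

```text
clock: 6.6
position: [0.6597, -0.086, 0.2451]
ee_rot: [2.181, 2.254, 0.007]
force: [1.2, 0.4, -0.7]
width: 1.0
gripper_force: 0.0
```

Emit:
drive_tool([
  [0, 0, 1.7, 0, 0, 0, 1],
  [0, 0, 3.4, 0, 0, 0, 1],
  [0, 0, 5.1, 0, 0, 0, 1],
  [0, 0, 5.1, 0, 0, 0, 1],
  [0, 0, 5.1, 0, 0, 0, 1],
])

```text
clock: 7.1
position: [0.6577, -0.0863, 0.2406]
ee_rot: [-1.647, -2.675, -0.0]
force: [0.8, 0.2, -0.1]
width: 1.0
gripper_force: 0.0
```

Run:
```python
from h import *
st(); c=grab('wrist','w4.png'); np.savez('w4.npz',K=c[1],Rc=c[2],o=c[3]); 
u,v=proj(c,[.658,-.0866,.12]).round().astype(int); print(u,v)
cv2.imwrite('pics/w4c.png',cv2.resize(c[0][v-50:v+50,u-55:u+55],(660,600),interpolation=cv2.INTER_CUBIC)[:,:,::-1])
```

```text
t 7.1 pos [ 0.6577 -0.0863  0.2406] yaw_y 26.77 tilt 0.02 F [ 0.8  0.2 -0.1] T [-0.03 -0.11  0.01] w 1.000 gf 0.0 q [ 0.33  0.53 -0.45  1.42  0.23  1.24  0.33]
276 202
```

View pics/w4c.png

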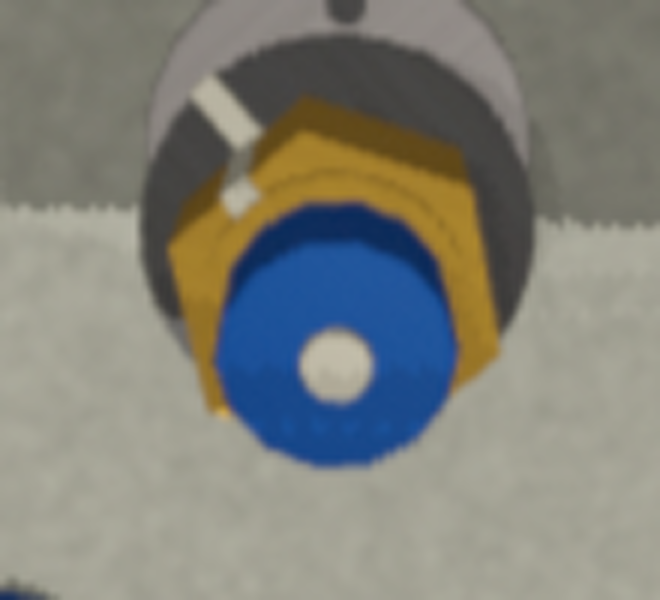

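The stripe now stands right over the white mark: stripe at crop (240,196), mark along (207,88)–(250,140). I'll fit numbers to this and move on to the red post.

Emit:
drive_tool([
  [0, 0, 0.8, -0.08, 1.1, 0.1, 1],
  [0, 0, 1.6, -0.16, 2.2, 0.1, 1],
  [0, 0, 2.4, -0.24, 3.3, 0.1, 1],
  [0, 0, 3.2, -0.32, 4.4, 0.1, 1],
  [0, 0, 4, -0.4, 5.5, 0.1, 1],
])

```text
clock: 7.65
position: [0.6415, 0.1355, 0.245]
ee_rot: [1.151, 2.922, 0.0]
force: [0.1, -0.3, 0.5]
width: 0.999
gripper_force: 0.0
```

Emit:
drive_tool([
  [0, 0, 0.8, -0.1, 1.1, 0, 1],
  [0, 0, 1.6, -0.2, 2.2, 0, 1],
  [0, 0, 2.6, -0.25, 3.2, -0.1, 1],
  [0, 0, 2.6, -0.25, 3.5, -0.1, 1],
  [0, 0, 2.6, -0.25, 3.5, -0.1, 1],
])

```text
clock: 8.15
position: [0.6307, 0.2767, 0.2404]
ee_rot: [-0.81, -3.034, -0.001]
force: [-0.2, 0.6, 1.3]
width: 0.998
gripper_force: 0.0
```

Run:
```python
from h import *
p=cv2.imread('pics/w4.png'); z=np.load('w4.npz'); c=(p,z['K'],z['Rc'],z['o'])
f=lambda x,y:(221+x/6-.4,152+y/6-.4)
fit_nut(c,[f(305,130),f(170,245),f(472,185),f(498,355),f(213,413)],f(337,365),f(240,196),f(228,114))
st(); c=grab('wrist','w5.png'); np.savez('w5.npz',K=c[1],Rc=c[2],o=c[3]); 
u,v=proj(c,[.632,.275,.12]).round().astype(int); print(u,v)
cv2.imwrite('pics/w5c.png',cv2.resize(c[0][v-60:v+60,u-66:u+66],(660,600),interpolation=cv2.INTER_CUBIC)[:,:,::-1])
```

```text
cap centre [ 0.6583 -0.0859] nut [ 0.6585 -0.0862] normal mod60 38.17367937006092 rms mm 0.41057252098992514 stripe 158.7812463089781 mark 158.44217962398747
t 8.15 pos [0.6307 0.2767 0.2404] yaw_y 60.10 tilt 0.08 F [-0.2  0.6  1.3] T [ 0.05 -0.2   0.01] w 0.998 gf 0.0 q [-0.14  0.61 -0.61  1.34  0.35  1.3   0.3 ]
276 203
```

View pics/w5c.png

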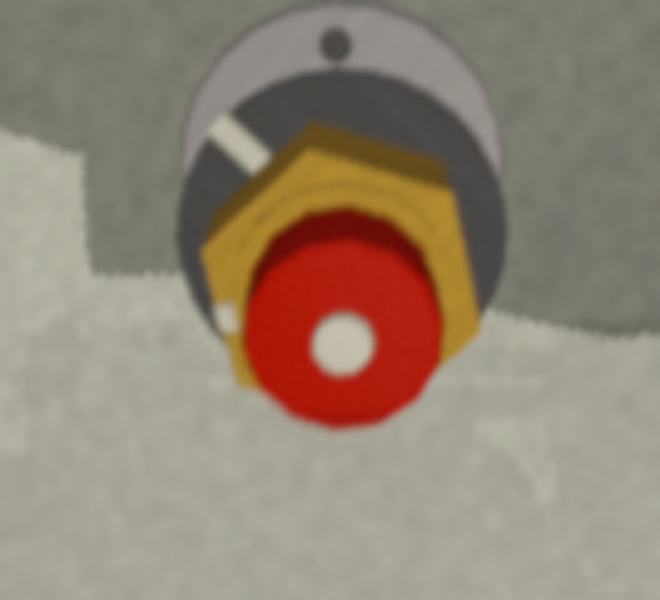

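Blue is finger-tight (stripe 158.8°, mark 158.4°). The red nut's stripe is at crop (227,317) and its mark at (238,145); hex vertices (312,148), (203,247), (451,187), (479,325) and (240,385).

Run:
```python
from h import *
p=cv2.imread('pics/w5.png'); z=np.load('w5.npz'); c=(p,z['K'],z['Rc'],z['o'])
f=lambda x,y:(210+x/5-.4,143+y/5-.4)
fit_nut(c,[f(312,148),f(203,247),f(451,187),f(479,325),f(240,385)],f(343,344),f(227,317),f(238,145))
st()
```

```text
cap centre [0.6311 0.2782] nut [0.6309 0.2785] normal mod60 13.721590235637933 rms mm 0.4194017757195276 stripe 254.7892093915744 mark 199.1648650214724
t 8.2 pos [0.6317 0.2741 0.2405] yaw_y 59.95 tilt 0.03 F [-0.5 -1.  -0.1] T [-0.02 -0.1   0.  ] w 0.997 gf 0.0 q [-0.13  0.61 -0.61  1.34  0.35  1.3   0.3 ]
```

Emit:
drive_tool([
  [0, 0, 1.5, 0, 0.1, -0.6, 1],
  [0, 0, 2.75, 0, 0.1, -1.2, 1],
  [0, 0, 2.75, 0, 0.1, -1.6, 1],
  [0, 0, 2.75, 0, 0.1, -1.6, 1],
  [0, 0, 2.75, 0, 0.1, -1.6, 1],
])

```text
clock: 8.7
position: [0.6324, 0.2767, 0.1773]
ee_rot: [0.45, 3.109, -0.0]
force: [1.0, -0.3, -0.5]
width: 1.003
gripper_force: 0.0
```

```bash
python3 -c "
from h import *
st()"
```

```text
t 8.7 pos [0.6324 0.2767 0.1773] yaw_y 73.52 tilt 0.03 F [ 1.  -0.3 -0.5] T [ 0.09 -0.17  0.01] w 1.003 gf 0.0 q [-0.11  0.67 -0.65  1.41  0.41  1.2   0.48]
```

Emit:
drive_tool([
  [0, 0, 0, -0.03, 0.04, -0.9, 1],
  [0, 0, 0, -0.03, 0.04, -1.7, 1],
  [0, 0, 0, -0.03, 0.04, -2.1, 1],
  [0, 0, 0, -0.03, 0.04, -2.1, 0.3],
  [0, 0, 0, -0.03, 0.04, -2.1, 0.3],
], force=8)

```text
clock: 9.2
position: [0.6314, 0.2799, 0.0944]
ee_rot: [0.444, 3.109, 0.002]
force: [0.4, 0.3, 1.0]
width: 0.872
gripper_force: 0.0
```

Emit:
drive_tool([
  [0, 0, 0, 0, 0, 0, 0.3],
  [0, 0, 0, 0, 0, 0, 0.3],
  [0, 0, 0, 0, 0, 0, 0.3],
  [0, 0, 0, 0, 0, 0, 0.3],
  [0, 0, 0, 0, 0, 0, 0.3],
])

```text
clock: 9.7
position: [0.6305, 0.2782, 0.0932]
ee_rot: [0.444, 3.11, -0.003]
force: [-2.8, -4.8, 4.9]
width: 0.504
gripper_force: 8.0
```

Emit:
drive_tool([
  [0, 0, 0, 0, 0, 0, 0.3],
  [0, 0, 0, 0, 0, 0, 0.3],
  [0, 0, 0, 0, 0, 0, 0.3],
])

```text
clock: 10.0
position: [0.6306, 0.2782, 0.0932]
ee_rot: [0.444, 3.11, -0.003]
force: [-2.8, -3.9, 5.7]
width: 0.5
gripper_force: 8.0
```

```bash
python3 -c "
from h import *
st()"
```

```text
t 10.0 pos [0.6306 0.2782 0.0932] yaw_y 73.73 tilt 0.11 F [-2.8 -3.9  5.7] T [-0.93  0.37 -0.11] w 0.500 gf 7.998182326555252 q [-0.13  0.74 -0.62  1.5   0.47  1.05  0.43]
```

Emit:
drive_tool([
  [0, 0, -1.5, 0, -0.02, 0, 0.3],
  [0, 0, -3, 0, -0.02, 0, 0.3],
  [0, 0, -4.5, 0, -0.02, 0, 0.3],
  [0, 0, -6, 0, -0.02, 0, 0.3],
  [0, 0, -7.5, 0, -0.02, 0, 0.3],
])

```text
clock: 10.5
position: [0.6304, 0.2778, 0.0931]
ee_rot: [1.427, 2.798, -0.002]
force: [-2.4, -3.2, 3.9]
width: 0.502
gripper_force: 8.0
```

Emit:
drive_tool([
  [0, 0, -1, 0, 0, 0, 0.3],
  [0, 0, -2, 0, 0, 0, 0.3],
  [0, 0, -2.6, 0, 0, 0, 0.3],
  [0, 0, -2.8, 0, 0, 0, 0.3],
  [0, 0, -2.8, 0, 0, 0, 0.3],
])

```text
clock: 11.0
position: [0.6303, 0.2778, 0.0931]
ee_rot: [1.75, 2.608, -0.002]
force: [-3.2, -3.8, 5.8]
width: 0.5
gripper_force: 8.0
```

```bash
python3 -c "
from h import *
st()"
```

```text
t 11.0 pos [0.6303 0.2778 0.0931] yaw_y 22.28 tilt 0.08 F [-3.2 -3.8  5.8] T [-0.86  0.65 -0.11] w 0.500 gf 8.002629205584526 q [-0.25  0.69 -0.4   1.51  0.3   1.   -0.34]
```

Emit:
drive_tool([
  [0, 0, -0.3, 0, 0, 0, 0.3],
  [0, 0, -0.6, 0, 0, 0, 0.3],
  [0, 0, -0.6, 0, 0, 0, 0.3],
])

```text
clock: 11.3
position: [0.6303, 0.2778, 0.0931]
ee_rot: [1.818, 2.562, -0.002]
force: [-2.6, -4.0, 5.8]
width: 0.502
gripper_force: 8.0
```

```bash
python3 -c "
from h import *
st()"
```

```text
t 11.3 pos [0.6303 0.2778 0.0931] yaw_y 19.27 tilt 0.08 F [-2.6 -4.   5.8] T [-0.88  0.58 -0.14] w 0.502 gf 8.002728447318077 q [-0.26  0.69 -0.39  1.51  0.29  0.99 -0.39]
```

Emit:
drive_tool([
  [0, 0, -0.25, 0, 0, 0, 0.3],
  [0, 0, -0.45, 0, 0, 0, 0.3],
  [0, 0, -0.45, 0, 0, 0, 0.3],
  [0, 0, -0.45, 0, 0, 0, 0.3],
])

```text
clock: 11.7
position: [0.6303, 0.2778, 0.0931]
ee_rot: [1.867, 2.526, -0.002]
force: [-3.4, -4.5, 6.7]
width: 0.5
gripper_force: 8.0
```

```bash
python3 -c "
from h import *
st()"
```

```text
t 11.7 pos [0.6303 0.2778 0.0931] yaw_y 17.06 tilt 0.07 F [-3.4 -4.5  6.7] T [-0.88  0.63 -0.12] w 0.500 gf 8.002244755625725 q [-0.26  0.69 -0.38  1.52  0.29  0.99 -0.42]
```

Emit:
drive_tool([
  [0, 0, -0.2, 0, 0, 0, 0.3],
  [0, 0, -0.2, 0, 0, 0, 0.3],
  [0, 0, -0.2, 0, 0, 0, 0.3],
])

```text
clock: 12.0
position: [0.6303, 0.2779, 0.093]
ee_rot: [1.888, 2.51, -0.002]
force: [-2.9, -3.8, 4.9]
width: 0.504
gripper_force: 8.0
```

Run:
```python
from h import *
st(); c=grab('wrist','w6.png'); st()
```

```text
t 12.0 pos [0.6303 0.2779 0.093 ] yaw_y 16.09 tilt 0.07 F [-2.9 -3.8  4.9] T [-0.92  0.56  0.21] w 0.504 gf 8.023972883820534 q [-0.26  0.69 -0.37  1.52  0.28  0.99 -0.44]
t 12.05 pos [0.6303 0.2779 0.093 ] yaw_y 16.09 tilt 0.07 F [-3.1 -4.3  5.8] T [-0.91  0.6   0.16] w 0.503 gf 8.023983165621758 q [-0.26  0.69 -0.37  1.52  0.28  0.99 -0.44]
```

Emit:
drive_tool([
  [0, 0, -0.2, 0, 0, 0, 0.3],
  [0, 0, -0.2, 0, 0, 0, 0.3],
  [0, 0, -0.2, 0, 0, 0, 0.3],
])

```text
clock: 12.35
position: [0.6303, 0.278, 0.0929]
ee_rot: [1.91, 2.494, -0.002]
force: [-3.7, -3.9, 5.5]
width: 0.501
gripper_force: 8.1
```

Run:
```python
from h import *
st()
```

```text
t 12.35 pos [0.6303 0.278  0.0929] yaw_y 15.09 tilt 0.06 F [-3.7 -3.9  5.5] T [-0.92  0.64  0.25] w 0.501 gf 8.081564828753471 q [-0.27  0.69 -0.37  1.52  0.28  0.99 -0.45]
```

Emit:
drive_tool([
  [0, 0, 0, 0, 0, 0, 1],
  [0, 0, 0, 0, 0, 0, 1],
  [0, 0, 0, 0, 0, 0, 1],
  [0, 0, 0, 0, 0, 0, 1],
  [0, 0, 0, 0, 0, 0, 1],
])

```text
clock: 12.85
position: [0.6306, 0.2788, 0.0927]
ee_rot: [-1.911, -2.493, -0.0]
force: [-0.1, 0.3, -0.3]
width: 0.887
gripper_force: 0.0
```

Emit:
drive_tool([
  [0, 0, 0, 0, 0, 1.2, 1],
  [0, 0, 0, 0, 0, 2.2, 1],
  [0, 0, 1.7, 0, 0, 3.2, 1],
  [0, 0, 3.4, 0, 0, 3.7, 1],
  [0, 0, 5.1, 0, 0, 3.7, 1],
])

```text
clock: 13.35
position: [0.6321, 0.2799, 0.2453]
ee_rot: [1.304, 2.854, 0.009]
force: [0.1, -0.4, -0.6]
width: 0.998
gripper_force: 0.0
```

Emit:
drive_tool([
  [0, 0, 1.7, 0, 0, 0, 1],
  [0, 0, 3.4, 0, 0, 0, 1],
  [0, 0, 4.1, 0, 0, 0, 1],
  [0, 0, 4.1, 0, 0, 0, 1],
  [0, 0, 4.1, 0, 0, 0, 1],
])

```text
clock: 13.85
position: [0.6306, 0.2786, 0.2407]
ee_rot: [-0.789, -3.041, -0.0]
force: [-0.5, -0.2, 0.3]
width: 1.0
gripper_force: 0.0
```

```bash
cat >> h.py <<'E'
def whites(c,ctr,name=''):
    "angles (deg) of the stripe on the nut's top edge and of the disc's mark, by sampling rings"
    hsv=cv2.cvtColor(np.ascontiguousarray(c[0]),cv2.COLOR_RGB2HSV).astype(int)
    A=np.arange(0,360,.5)
    for n,z,rs in [('stripe',.12,(20.5,21.5,22.3)),('mark',.08,(29,30.5,32))]:
        sc=[]
        for a in np.radians(A):
            uv=[proj(c,[ctr[0]+r*1e-3*np.cos(a),ctr[1]+r*1e-3*np.sin(a),z]) for r in rs]
            sc.append(np.mean([hsv[int(round(v)),int(round(u)),2]-1.2*hsv[int(round(v)),int(round(u)),1] for u,v in uv]))
        sc=np.array(sc); i=sc.argmax(); near=np.abs((A-A[i]+180)%360-180)<25; w=np.clip(sc-(sc[i]*.6+np.median(sc)*.4),0,None)*near
        print(name,n,(A[i]+np.sum(((A-A[i]+180)%360-180)*w)/w.sum()).round(1),'score',sc[i].round(),'median',np.median(sc).round())
E
python3 - <<'E'
from h import *
z=np.load('w4.npz'); whites((cv2.imread('pics/w4.png')[:,:,::-1],z['K'],z['Rc'],z['o']),(.6585,-.0862),'blue chk')
z=np.load('w5.npz'); whites((cv2.imread('pics/w5.png')[:,:,::-1],z['K'],z['Rc'],z['o']),(.6309,.2785),'red before')
st(); c=grab('wrist','w7.png'); whites(c,(.6309,.2785),'red'); np.savez('w7.npz',K=c[1],Rc=c[2],o=c[3])
E
```

```text
blue chk stripe 159.2 score 141.0 median -63.0
blue chk mark 158.4 score 146.0 median 52.0
red before stripe 254.7 score 136.0 median -58.0
red before mark 198.3 score 150.0 median 56.0
t 13.85 pos [0.6306 0.2786 0.2407] yaw_y 60.91 tilt 0.01 F [-0.5 -0.2  0.3] T [ 0.02 -0.08 -0.01] w 1.000 gf 0.0 q [-0.16  0.6  -0.58  1.34  0.33  1.3   0.32]
red stripe 197.4 score 141.0 median -56.0
red mark 197.0 score 151.0 median 56.0
```

Both nuts are finger-tight (red stripe 197.4°, mark 197.0°). Next the wrench: I'll hover over it with the camera on the jaw side, tool y at about −100°.

Emit:
drive_tool([
  [0, 0, -1.7, -0.27, -0.78, 0, 1],
  [0, 0, -3.4, -0.54, -1.56, 0, 1],
  [0, 0, -5.1, -0.8, -2.34, 0, 1],
  [0, 0, -6.8, -1.1, -3.12, 0, 1],
  [0, 0, -8.5, -1.35, -3.9, 0, 1],
])

```text
clock: 14.4
position: [0.5759, 0.1216, 0.241]
ee_rot: [1.844, 2.543, 0.001]
force: [-0.8, -0.5, 0.6]
width: 0.998
gripper_force: 0.0
```

Emit:
drive_tool([
  [0, 0, -1.7, -0.27, -0.78, 0, 1],
  [0, 0, -3.4, -0.54, -1.56, 0, 1],
  [0, 0, -5.1, -0.8, -2.34, 0, 1],
  [0, 0, -6.8, -1.1, -3.12, 0, 1],
  [0, 0, -8.5, -1.35, -3.9, 0, 1],
])

```text
clock: 14.9
position: [0.5219, -0.0344, 0.2411]
ee_rot: [2.64, 1.702, 0.001]
force: [0.1, -0.4, 0.4]
width: 1.0
gripper_force: 0.0
```

Emit:
drive_tool([
  [0, 0, -1.7, -0.27, -0.78, 0, 1],
  [0, 0, -3.4, -0.54, -1.56, 0, 1],
  [0, 0, -5.1, -0.8, -2.34, 0, 1],
  [0, 0, -6.8, -1.1, -3.12, 0, 1],
  [0, 0, -8.5, -1.35, -3.9, 0, 1],
])

```text
clock: 15.4
position: [0.468, -0.1905, 0.2411]
ee_rot: [3.078, 0.629, 0.001]
force: [0.6, 0.8, 0.7]
width: 0.996
gripper_force: 0.0
```

Emit:
drive_tool([
  [0, 0, -1.7, -0.3, -0.8, -0.3, 1],
  [0, 0, -3.4, -0.6, -1.6, -0.6, 1],
  [0, 0, -5.1, -0.6, -1.76, -1, 1],
  [0, 0, -6.7, -0.6, -1.76, -1, 1],
  [0, 0, -6.7, -0.6, -1.76, -1, 1],
])

```text
clock: 15.9
position: [0.4444, -0.2599, 0.2005]
ee_rot: [-3.129, 0.279, 0.001]
force: [-0.1, 0.0, -0.3]
width: 1.0
gripper_force: 0.0
```

Run:
```python
from h import *
st(); c=grab('wrist','w8.png'); np.savez('w8.npz',K=c[1],Rc=c[2],o=c[3])
hsv=cv2.cvtColor(np.ascontiguousarray(c[0]),cv2.COLOR_RGB2HSV).astype(int); H,S,V=[hsv[:,:,i] for i in range(3)]
m=(((H<6)|(H>174))&(S>150)&(V>70)).astype(np.uint8); n,l,stt,ce=cv2.connectedComponentsWithStats(m)
for i in range(1,n):
    if stt[i,4]>300:
        ys,xs=np.nonzero(l==i); P=np.array([plane(c,(x,y),.036)[:2] for x,y in zip(xs,ys)]); k=cv2.minAreaRect((P*1000).astype(np.float32)); w,v=np.linalg.eigh(np.cov(P.T)); d=v[:,1]*np.sign(v[0,1]); print(stt[i],P.mean(0),k,np.degrees(np.arctan2(d[1],d[0])))
```

```text
t 15.9 pos [ 0.4444 -0.2599  0.2005] yaw_y -100.20 tilt 0.02 F [-0.1  0.  -0.3] T [ 0.09  0.02 -0.02] w 1.000 gf 0.0 q [ 0.35  0.28  0.09  1.88 -0.03  0.98 -1.29]
[ 272  148   20   82 1531] [ 0.44540801 -0.2632257 ] ((444.3672180175781, -263.04119873046875), (19.379528045654297, 86.4915542602539), 79.45233154296875) -10.963969215210366
```

View pics/w8.png

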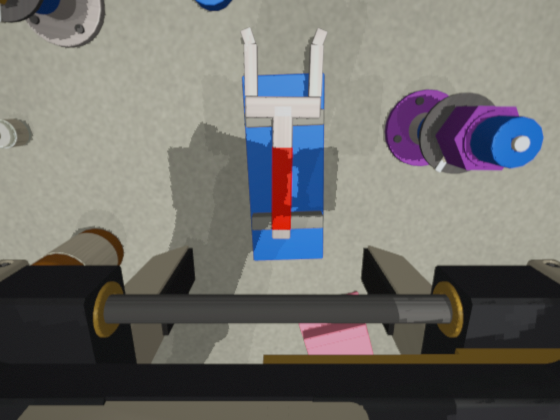

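The wrench shows clearly on the blue rest: red handle centred at (282,188), handle end at (281,238), jaw tips at about (249,31) and (319,31). The purple decoy post stands to the right at (470,135), and the handle is free between the ridges.

Run:
```python
from h import *
z=np.load('w8.npz'); c=(None,z['K'],z['Rc'],z['o'])
e=plane(c,(281,238),.036)[:2]; t1=plane(c,(247,31),.036)[:2]; t2=plane(c,(321,31),.036)[:2]; t=(t1+t2)/2
d=t-e; L=np.hypot(*d); d/=L; print('len',L,'yaw',np.degrees(np.arctan2(d[1],d[0])),'grip from end',e+.065*d,'from tip',t-.139*d,'tips apart',np.hypot(*(t1-t2)))
h=plane(c,(282,117),.036)[:2]; print('head at',(h-e)@d)
# rest plate corners at z=.006
for q in [(243,75),(324,73),(324,258),(252,260)]: print(plane(c,q,.006)[:2].round(4))
```

```text
len 0.20086916279397807 yaw -10.80996782514877 grip from end [ 0.45542579 -0.26551521] from tip [ 0.45235051 -0.26492802] tips apart 0.06641189596722503
head at 0.12656941804819194
[ 0.5627 -0.2446]
[ 0.5499 -0.3261]
[ 0.344  -0.2981]
[ 0.3568 -0.2117]
```

Emit:
drive_tool([
  [0, 0, -0.12, 0.24, -0.13, -1.1, 0.6],
  [0, 0, -0.12, 0.24, -0.13, -2.2, 0.6],
  [0, 0, -0.12, 0.24, -0.13, -3.3, 0.6],
  [0, 0, -0.12, 0.24, -0.13, -4.2, 0.6],
  [0, 0, -0.12, 0.24, -0.13, -4.66, 0.6],
])

```text
clock: 16.45
position: [0.4534, -0.2637, 0.0119]
ee_rot: [-3.128, 0.281, 0.004]
force: [-0.4, -0.0, 0.0]
width: 0.628
gripper_force: 0.0
```

Emit:
drive_tool([
  [0, 0, 0, 0, 0, 0, 0.5],
  [0, 0, 0, 0, 0, 0, 0.1],
  [0, 0, 0, 0, 0, 0, 0.1],
  [0, 0, 0, 0, 0, 0, 0.1],
  [0, 0, 0, 0, 0, 0, 0.1],
], force=20)

```text
clock: 16.95
position: [0.4549, -0.2653, 0.0154]
ee_rot: [3.128, -0.289, 0.003]
force: [-0.4, 0.5, 5.3]
width: 0.215
gripper_force: 17.7
```

Emit:
drive_tool([
  [0, 0, 0, 0, 0, 0, 0.1],
  [0, 0, 0, 0, 0, 0, 0.1],
  [0, 0, 0, 0, 0, 0, 0.1],
  [0, 0, 0, 0, 0, 0, 0.1],
], force=20)

```text
clock: 17.35
position: [0.4549, -0.2653, 0.0154]
ee_rot: [3.128, -0.289, 0.003]
force: [-1.0, 1.1, 7.5]
width: 0.217
gripper_force: 20.0
```

```bash
python3 -c "
from h import *
st()"
```

```text
t 17.35 pos [ 0.4549 -0.2653  0.0154] yaw_y -100.57 tilt 0.11 F [-1.   1.1  7.5] T [ 0.18  0.24 -0.1 ] w 0.217 gf 19.99318242073059 q [ 0.38  0.55  0.06  2.02 -0.06  0.56 -1.27]
```

Emit:
drive_tool([
  [0, 0, 0, 0, 0, 0, 0.1],
  [0, 0, 0, 0, 0, 0.3, 0.1],
  [0, 0, 0, 0, 0, 0.9, 0.1],
  [0, 0, 0, 0, 0, 1.5, 0.1],
  [0, 0, 0, 0, 0, 2.0, 0.1],
], force=50)

```text
clock: 17.85
position: [0.454, -0.2649, 0.0961]
ee_rot: [3.128, -0.289, 0.0]
force: [-0.1, -0.9, -3.1]
width: 0.213
gripper_force: 50.0
```

Emit:
drive_tool([
  [0, 0, 1, 0.1, 0.5, 0, 0.1],
  [0, 0, 2, 0.2, 1.3, 0, 0.1],
  [0, 0, 3, 0.4, 2.2, 0, 0.1],
  [0, 0, 3.83, 0.5, 3.1, -0.05, 0.1],
  [0, 0, 3.83, 0.6, 3.82, -0.1, 0.1],
])

```text
clock: 18.35
position: [0.478, -0.11, 0.0911]
ee_rot: [-3.132, -0.241, -0.0]
force: [0.4, -0.4, -1.6]
width: 0.21
gripper_force: 50.0
```

Emit:
drive_tool([
  [0, 0, 0, 0, 0, 0, 0.1],
  [0, 0, 0, 0, 0, 0, 0.1],
])

```text
clock: 18.55
position: [0.478, -0.1116, 0.0908]
ee_rot: [3.132, 0.238, -0.0]
force: [0.4, -0.8, -2.3]
width: 0.214
gripper_force: 50.0
```

```bash
cat >> h.py <<'E'
def wr(c,z):
    "red handle part: centre and yaw on plane z (its upper face)"
    hsv=cv2.cvtColor(np.ascontiguousarray(c[0]),cv2.COLOR_RGB2HSV).astype(int); H,S,V=[hsv[:,:,i] for i in range(3)]
    m=(((H<6)|(H>174))&(S>150)&(V>60)).astype(np.uint8); n,l,stt,ce=cv2.connectedComponentsWithStats(m)
    for i in range(1,n):
        if stt[i,4]>250: print('red',stt[i].tolist(),ce[i].round(1))
E
python3 - <<'E'
from h import *
st(); c=grab('wrist','w9.png'); np.savez('w9.npz',K=c[1],Rc=c[2],o=c[3]); wr(c,.11)
g=cv2.cvtColor(np.ascontiguousarray(c[0]),cv2.COLOR_RGB2GRAY)
print('nut px',proj(c,[.6585,-.0862,.12]))
E
```

```text
t 18.55 pos [ 0.478  -0.1116  0.0908] yaw_y -81.31 tilt 0.01 F [ 0.4 -0.8 -2.3] T [-0.04  0.17 -0.  ] w 0.214 gf 49.972763657569885 q [ 0.15  0.39 -0.03  2.05  0.02  0.7  -1.32]
red [256, 220, 45, 75, 3201] [277.7 256.8]
red [258, 323, 40, 31, 1210] [277. 338.]
nut px [ 285.45866754 -252.57814335]
```

Emit:
drive_tool([
  [0, 0, 0, 0.3, 0.015, 0, 0.1],
  [0, 0, 0, 0.6, 0.06, 0, 0.1],
  [0, 0, 0, 0.8, 0.085, 0, 0.1],
  [0, 0, 0, 1.0, 0.115, 0, 0.1],
])

```text
clock: 19.0
position: [0.5193, -0.1078, 0.0903]
ee_rot: [3.133, 0.234, 0.0]
force: [0.5, 0.0, -3.0]
width: 0.212
gripper_force: 50.0
```

```bash
python3 -c "
from h import *
st()"
```

```text
t 19.0 pos [ 0.5193 -0.1078  0.0903] yaw_y -81.44 tilt 0.01 F [ 0.5  0.  -3. ] T [-0.02  0.1   0.  ] w 0.212 gf 49.97267425060272 q [ 0.13  0.44 -0.03  1.96  0.02  0.74 -1.34]
```

Emit:
drive_tool([
  [0, 0, 0, 0.2, 0.03, 0, 0.1],
  [0, 0, 0, 0.4, 0.06, 0, 0.1],
  [0, 0, 0, 0.6, 0.09, 0, 0.1],
  [0, 0, 0, 0.77, 0.113, 0, 0.1],
  [0, 0, 0, 0.77, 0.113, 0, 0.1],
])

```text
clock: 19.5
position: [0.5501, -0.1027, 0.0904]
ee_rot: [3.133, 0.236, 0.001]
force: [0.1, -0.6, -2.7]
width: 0.211
gripper_force: 50.0
```

```bash
python3 -c "
from h import *
st()"
```

```text
t 19.5 pos [ 0.5501 -0.1027  0.0904] yaw_y -81.38 tilt 0.04 F [ 0.1 -0.6 -2.7] T [-0.    0.16  0.01] w 0.211 gf 49.9728137254715 q [ 0.11  0.48 -0.03  1.89  0.02  0.77 -1.35]
```

Emit:
drive_tool([
  [0, 0, -1, -0.025, 0.238, 0, 0.1],
  [0, 0, -2, -0.03, 0.478, 0, 0.1],
  [0, 0, -3, -0.0125, 0.715, 0, 0.1],
  [0, 0, -4, 0.025, 0.95, 0, 0.1],
  [0, 0, -4, 0.025, 0.95, 0, 0.1],
])

```text
clock: 20.0
position: [0.5496, -0.0642, 0.0903]
ee_rot: [3.126, -0.312, -0.001]
force: [-0.4, -0.4, -3.1]
width: 0.22
gripper_force: 50.0
```

```bash
cat >> h.py <<'E'
def wa(ctr):
    s=st(); p=np.array(s['position'][:2]); d=np.array(ctr)-p; print('dist %.4f bearing %.2f'%(np.hypot(*d),np.degrees(np.arctan2(d[1],d[0]))))
E
python3 -c "
from h import *
wa((.6585,-.0862))"
```

```text
t 20.0 pos [ 0.5496 -0.0642  0.0903] yaw_y -101.41 tilt 0.04 F [-0.4 -0.4 -3.1] T [ 0.02  0.24 -0.08] w 0.220 gf 49.98567581176758 q [-0.03  0.47  0.06  1.91 -0.04  0.77 -1.71]
dist 0.1111 bearing -11.40
```

Run:
```python
from h import *
c=grab('wrist','w10.png'); np.savez('w10.npz',K=c[1],Rc=c[2],o=c[3])
print(proj(c,[.6585,-.0862,.12]))
n=c[0]; im=np.zeros((600,800,3),np.uint8); im[:300,:]=cv2.resize(n[0:165,60:500],(800,300),interpolation=cv2.INTER_CUBIC)
t=grab('top'); u,v=proj(t,[.6585,-.0862,.12]).round().astype(int); im[300:,:400]=cv2.resize(t[0][v-35:v+25,u-40:u+40],(400,300),interpolation=cv2.INTER_CUBIC)
s=grab('scene'); u,v=proj(s,[.6585,-.0862,.12]).round().astype(int); im[300:,400:]=cv2.resize(s[0][v-40:v+35,u-50:u+50],(400,300),interpolation=cv2.INTER_CUBIC)
cv2.imwrite('pics/v10.png',im[:,:,::-1])
```

```text
[279.40951712  23.82148264]
```

View pics/v10.png

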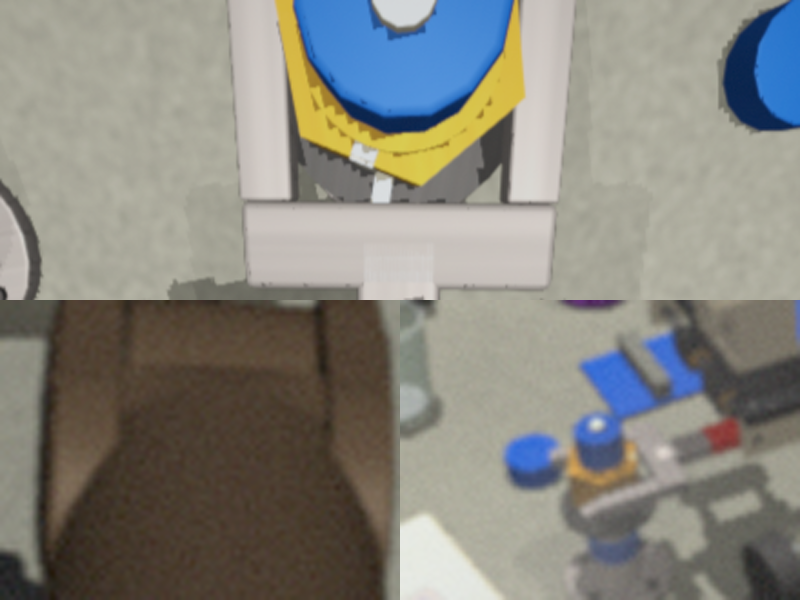

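The jaw is seated around the nut. The stripe at (362,155) in the view has already moved clockwise (left) off the mark at (382,188). I'll measure it by ring sampling.

```bash
cat >> h.py <<'E'
def ring(c,ctr,lo,hi):
    hsv=cv2.cvtColor(np.ascontiguousarray(c[0]),cv2.COLOR_RGB2HSV).astype(int); A=np.arange(lo,hi,.5); out=[]
    for n,z,rs in [('stripe',.12,(20,20.7,21.4,22)),('mark',.08,(26,27.5,29,30.5))]:
        best=[]
        for a in np.radians(A):
            val=[]
            for r in rs:
                u,v=proj(c,[ctr[0]+r*1e-3*np.cos(a),ctr[1]+r*1e-3*np.sin(a),z]).round().astype(int)
                val.append(int(hsv[v,u,2]>150 and hsv[v,u,1]<60) if 0<=v<420 and 0<=u<560 else 0)
            best.append(np.mean(val))
        best=np.array(best); print(n,'%.1f'%np.average(A,weights=best+1e-9),'range',A[best>=.5][[0,-1]] if (best>=.5).any() else None)
E
python3 - <<'E'
from h import *
z=np.load('w10.npz'); c=(cv2.imread('pics/w10.png')[:,:,::-1],z['K'],z['Rc'],z['o'])
ring(c,(.6585,-.0862),115,185)
E
```

```text
stripe 148.4 range [141.5 155.5]
mark 158.6 range [153.5 164. ]
```

Emit:
drive_tool([
  [0, 0, -1, 0.058, 0.233, 0, 0.1],
  [0, 0, -2, 0.135, 0.46, 0, 0.1],
  [0, 0, -3, 0.23, 0.678, 0, 0.1],
  [0, 0, -3.7, 0.31, 0.83, 0, 0.1],
  [0, 0, -3.7, 0.31, 0.83, 0, 0.1],
])

```text
clock: 20.65
position: [0.5624, -0.0319, 0.0902]
ee_rot: [3.035, -0.809, -0.0]
force: [-1.2, -0.3, -2.3]
width: 0.208
gripper_force: 50.0
```

Run:
```python
from h import *
wa((.6585,-.0862)); c=grab('wrist','w11.png'); ring(c,(.6585,-.0862),95,185)
```

```text
t 20.65 pos [ 0.5624 -0.0319  0.0902] yaw_y -119.86 tilt 0.02 F [-1.2 -0.3 -2.3] T [0.13 0.26 0.01] w 0.208 gf 49.97210741043091 q [-0.14  0.49  0.15  1.89 -0.1   0.78 -2.04]
dist 0.1104 bearing -29.48
stripe 129.9 range [123. 137.]
mark 156.7 range [153.5 164. ]
```

Emit:
drive_tool([
  [0, 0, -0.28, 0.03, 0.054, 0, 0.1],
  [0, 0, -0.28, 0.03, 0.054, 0, 0.1],
])

```text
clock: 20.9
position: [0.5635, -0.0301, 0.0903]
ee_rot: [3.025, -0.848, -0.0]
force: [-1.0, -1.6, -3.1]
width: 0.213
gripper_force: 50.0
```

Run:
```python
from h import *
wa((.6585,-.0862)); c=grab('wrist','w12.png'); ring(c,(.6585,-.0862),95,185)
```

```text
t 20.9 pos [ 0.5635 -0.0301  0.0903] yaw_y -121.32 tilt 0.01 F [-1.  -1.6 -3.1] T [-0.09  0.32  0.23] w 0.213 gf 50.01736521720886 q [-0.15  0.49  0.15  1.88 -0.1   0.78 -2.06]
dist 0.1104 bearing -30.56
stripe 129.0 range [122. 136.]
mark 156.3 range [153. 164.]
```

Emit:
drive_tool([
  [0, 0, 0.9, -0.1, -0.2, 0, 0.1],
  [0, 0, 1.8, -0.19, -0.39, 0, 0.1],
  [0, 0, 1.8, -0.6, -0.23, 0, 0.1],
  [0, 0, 1.8, -1.0, -0.07, 0, 0.1],
  [0, 0, 1.8, -1.35, 0.074, 0, 0.1],
])

```text
clock: 21.45
position: [0.509, -0.0267, 0.0905]
ee_rot: [-3.082, 0.608, -0.001]
force: [-0.5, 0.4, -2.2]
width: 0.211
gripper_force: 50.0
```

Emit:
drive_tool([
  [0, 0, 0, 0, 0, 0.9, 0.1],
  [0, 0, 0, 0, 0, 2.0, 0.1],
  [0, 0, 1.3, 0, 0.1, 2.8, 0.1],
  [0, 0, 3, 0, 0.7, 2.9, 0.1],
  [0, 0, 4.7, 0, 1.4, 2.9, 0.1],
])

```text
clock: 21.95
position: [0.5108, 0.0288, 0.2084]
ee_rot: [-3.141, -0.038, -0.007]
force: [0.1, 0.7, -2.5]
width: 0.208
gripper_force: 50.0
```

Emit:
drive_tool([
  [0, 0, 1.7, 0, 0.7, 0, 0.1],
  [0, 0, 3.4, -0.05, 1.4, 0, 0.1],
  [0, 0, 5.1, -0.1, 2.1, 0, 0.1],
  [0, 0, 6.8, -0.15, 2.7, 0, 0.1],
  [0, 0, 8.5, -0.18, 3.08, 0, 0.1],
])

```text
clock: 22.45
position: [0.5021, 0.1547, 0.2066]
ee_rot: [-2.91, -1.181, -0.002]
force: [0.9, 0.0, -2.7]
width: 0.211
gripper_force: 50.0
```

Emit:
drive_tool([
  [0, 0, 0.2, 0, 0, 0, 0.1],
  [0, 0, 0.2, 0, 0, 0, 0.1],
])

```text
clock: 22.65
position: [0.5025, 0.1518, 0.2063]
ee_rot: [2.907, 1.191, 0.0]
force: [1.4, -0.3, -2.8]
width: 0.213
gripper_force: 50.0
```

Run:
```python
from h import *
wa((.6306,.2783)); c=grab('wrist','w13.png'); p=np.array([.6306,.2783]); print(proj(c,[.6306,.2783,.152]))
t=grab('top','t2.png'); whites(t,(.6585,-.0862))
```

```text
t 22.65 pos [0.5025 0.1518 0.2063] yaw_y -45.45 tilt 0.02 F [ 1.4 -0.3 -2.8] T [-0.11  0.07  0.  ] w 0.213 gf 49.972389936447144 q [-0.26  0.3  -0.17  1.83  0.06  1.01 -1.25]
dist 0.1800 bearing 44.63
[275.88044119 -81.73253091]
 stripe 135.2 score 137.0 median -37.0
 mark 162.5 score 171.0 median 76.0
```

Emit:
drive_tool([
  [0, 0, 0, 0, 0, -1, 0.1],
  [0, 0, 0, 0, 0, -2, 0.1],
  [0, 0, 0, 0, 0, -2.7, 0.1],
  [0, 0, 0, 0, 0, -2.9, 0.1],
  [0, 0, 0, 0, 0, -2.9, 0.1],
])

```text
clock: 23.25
position: [0.5021, 0.1515, 0.0898]
ee_rot: [2.907, 1.191, -0.003]
force: [0.4, -0.3, -2.4]
width: 0.213
gripper_force: 50.0
```

Run:
```python
from h import *
wa((.6306,.2783))
```

```text
t 23.25 pos [0.5021 0.1515 0.0898] yaw_y -45.44 tilt 0.12 F [ 0.4 -0.3 -2.4] T [-0.11  0.01 -0.01] w 0.213 gf 49.97276544570923 q [-0.28  0.44 -0.16  1.96  0.1   0.75 -1.29]
dist 0.1806 bearing 44.61
```

Emit:
drive_tool([
  [0, 0, 0, 0.25, 0.25, 0, 0.1],
  [0, 0, 0, 0.5, 0.5, 0, 0.1],
  [0, 0, 0, 0.65, 0.65, 0, 0.1],
  [0, 0, 0, 0.65, 0.65, 0, 0.1],
])

```text
clock: 23.65
position: [0.5303, 0.1803, 0.0917]
ee_rot: [-2.905, -1.195, -0.005]
force: [-0.2, 0.1, -2.0]
width: 0.216
gripper_force: 50.0
```

Run:
```python
from h import *
wa((.6306,.2783))
```

```text
t 23.65 pos [0.5303 0.1803 0.0917] yaw_y -45.27 tilt 0.20 F [-0.2  0.1 -2. ] T [-0.09  0.09 -0.  ] w 0.216 gf 49.97271537780762 q [-0.31  0.49 -0.16  1.88  0.1   0.78 -1.31]
dist 0.1403 bearing 44.33
```

Emit:
drive_tool([
  [0, 0, 0, 0.2, 0.2, 0, 0.1],
  [0, 0, 0, 0.4, 0.4, 0, 0.1],
  [0, 0, 0, 0.58, 0.57, 0, 0.1],
  [0, 0, 0, 0.58, 0.57, 0, 0.1],
])

```text
clock: 24.05
position: [0.5527, 0.2029, 0.0904]
ee_rot: [-2.905, -1.196, -0.002]
force: [0.5, -0.3, -2.2]
width: 0.213
gripper_force: 50.0
```

Run:
```python
from h import *
wa((.6306,.2783)); c=grab('wrist','w14.png'); ring(c,(.6306,.2783),160,235)
```

```text
t 24.05 pos [0.5527 0.2029 0.0904] yaw_y -45.26 tilt 0.09 F [ 0.5 -0.3 -2.2] T [-0.07  0.05 -0.05] w 0.213 gf 49.97272074222565 q [-0.34  0.53 -0.15  1.8   0.1   0.82 -1.33]
dist 0.1084 bearing 44.07
stripe 197.4 range [190.  204.5]
mark 210.2 range [191.5 234.5]
```

Emit:
drive_tool([
  [0, 0, -1, -0.16, 0.18, 0, 0.1],
  [0, 0, -2, -0.3, 0.37, 0, 0.1],
  [0, 0, -3, -0.43, 0.57, 0, 0.1],
  [0, 0, -4, -0.54, 0.78, 0, 0.1],
  [0, 0, -4, -0.54, 0.78, 0, 0.1],
])

```text
clock: 24.6
position: [0.5292, 0.2328, 0.0903]
ee_rot: [3.069, 0.671, -0.001]
force: [-0.7, 0.3, -3.6]
width: 0.212
gripper_force: 50.0
```

Run:
```python
from h import *
wa((.6306,.2783)); c=grab('wrist','w15.png'); ring(c,(.6306,.2783),150,215)
```

```text
t 24.6 pos [0.5292 0.2328 0.0903] yaw_y -65.33 tilt 0.04 F [-0.7  0.3 -3.6] T [-0.13  0.1  -0.09] w 0.212 gf 49.98499631881714 q [-0.46  0.51 -0.06  1.84  0.04  0.8  -1.69]
dist 0.1111 bearing 24.16
stripe 183.5 range [176.5 190.5]
mark 199.4 range [192.  202.5]
```

Emit:
drive_tool([
  [0, 0, -1, -0.09, 0.22, 0, 0.1],
  [0, 0, -2, -0.16, 0.45, 0, 0.1],
  [0, 0, -3, -0.21, 0.68, 0, 0.1],
  [0, 0, -3, -0.21, 0.68, 0, 0.1],
])

```text
clock: 25.05
position: [0.5212, 0.26, 0.0902]
ee_rot: [3.13, 0.268, -0.001]
force: [-0.7, -0.1, -2.5]
width: 0.21
gripper_force: 50.0
```

Run:
```python
from h import *
wa((.6306,.2783)); c=grab('wrist','w16.png'); ring(c,(.6306,.2783),140,210)
```

```text
t 25.05 pos [0.5212 0.26   0.0902] yaw_y -80.20 tilt 0.03 F [-0.7 -0.1 -2.5] T [0.05 0.23 0.06] w 0.210 gf 49.972702860832214 q [-0.56  0.51  0.01  1.83 -0.    0.8  -1.95]
dist 0.1109 bearing 9.52
stripe 168.2 range [161.  175.5]
mark 194.7 range [191.5 203. ]
```

Emit:
drive_tool([
  [0, 0, -0.18, -0.01, 0.043, 0, 0.1],
  [0, 0, -0.18, -0.01, 0.043, 0, 0.1],
])

```text
clock: 25.3
position: [0.5212, 0.2607, 0.0903]
ee_rot: [3.132, 0.242, -0.0]
force: [0.2, -1.0, -2.6]
width: 0.212
gripper_force: 50.1
```

Run:
```python
from h import *
wa((.6306,.2783)); c=grab('wrist','w17.png'); ring(c,(.6306,.2783),140,210)
```

```text
t 25.3 pos [0.5212 0.2607 0.0903] yaw_y -81.16 tilt 0.03 F [ 0.2 -1.  -2.6] T [-0.15  0.19  0.35] w 0.212 gf 50.06348133087158 q [-0.56  0.51  0.01  1.83 -0.01  0.8  -1.97]
dist 0.1108 bearing 9.16
stripe 167.7 range [160.5 174.5]
mark 193.7 range [191.  202.5]
```

Emit:
drive_tool([
  [0, 0, 0.9, 0.05, -0.2, 0, 0.1],
  [0, 0, 1.8, 0.1, -0.415, 0, 0.1],
  [0, 0, 1.8, -0.3, -0.545, 0, 0.1],
  [0, 0, 1.8, -0.7, -0.675, 0, 0.1],
  [0, 0, 1.8, -1.09, -0.8, 0, 0.1],
])

```text
clock: 25.85
position: [0.4774, 0.2288, 0.0904]
ee_rot: [-3.104, -0.486, -0.001]
force: [-0.6, 0.1, -3.3]
width: 0.21
gripper_force: 50.0
```

Emit:
drive_tool([
  [0, 0, 0, 0, 0, 0.9, 0.1],
  [0, 0, 0, 0, 0, 2.0, 0.1],
  [0, 0, 0, 0, -0.4, 2.9, 0.1],
  [0, 0, -0.5, -0.05, -1.5, 2.9, 0.1],
  [0, 0, -1, -0.1, -2.6, 2.9, 0.1],
])

```text
clock: 26.35
position: [0.4744, 0.1248, 0.2079]
ee_rot: [-3.121, -0.351, -0.006]
force: [0.8, -1.1, -2.8]
width: 0.208
gripper_force: 50.0
```

Emit:
drive_tool([
  [0, 0, -0.6, -0.05, -1.1, 0, 0.1],
  [0, 0, -1.2, -0.1, -2.2, 0, 0.1],
  [0, 0, -1.8, -0.15, -3.3, 0, 0.1],
  [0, 0, -2.4, -0.2, -4.4, 0, 0.1],
  [0, 0, -3, -0.25, -5.5, 0, 0.1],
])

```text
clock: 26.85
position: [0.4632, -0.0967, 0.2067]
ee_rot: [-3.141, 0.063, -0.002]
force: [0.7, 0.6, -2.6]
width: 0.209
gripper_force: 50.0
```

Emit:
drive_tool([
  [0, 0, -0.6, -0.05, -1.1, 0, 0.1],
  [0, 0, -1.1, -0.1, -2.2, 0, 0.1],
  [0, 0, -1.7, -0.2, -3.3, 0, 0.1],
  [0, 0, -1.7, -0.23, -4.26, 0, 0.1],
  [0, 0, -1.7, -0.23, -4.26, 0, 0.1],
])

```text
clock: 27.35
position: [0.4528, -0.2717, 0.2068]
ee_rot: [3.123, -0.305, 0.002]
force: [-0.3, -0.1, -2.0]
width: 0.212
gripper_force: 50.0
```

Run:
```python
from h import *
st()
```

```text
t 27.35 pos [ 0.4528 -0.2717  0.2068] yaw_y -101.15 tilt 0.22 F [-0.3 -0.1 -2. ] T [0.04 0.1  0.02] w 0.212 gf 49.972511529922485 q [ 0.19  0.3   0.32  1.86 -0.11  1.   -1.21]
```

Emit:
drive_tool([
  [0, 0, 0.1, 0, 0, -1.1, 0.1],
  [0, 0, 0.1, 0, 0, -2.2, 0.1],
  [0, 0, 0.1, 0, 0, -3.2, 0.1],
  [0, 0, 0.1, 0, 0, -3.7, 0.1],
  [0, 0, 0.1, 0, 0, -3.7, 0.1],
])

```text
clock: 27.85
position: [0.4524, -0.2638, 0.0558]
ee_rot: [-3.127, 0.278, 0.008]
force: [0.4, -0.1, -2.2]
width: 0.21
gripper_force: 50.0
```

Emit:
drive_tool([
  [0, 0, 0, 0, 0, 0, 0.1],
  [0, 0, 0, 0, 0, 0, 0.1],
])

```text
clock: 28.05
position: [0.4555, -0.2656, 0.0599]
ee_rot: [3.128, -0.279, 0.004]
force: [-0.2, 0.1, -2.7]
width: 0.211
gripper_force: 50.0
```

Run:
```python
from h import *
st()
```

```text
t 28.05 pos [ 0.4555 -0.2656  0.0599] yaw_y -100.20 tilt 0.16 F [-0.2  0.1 -2.7] T [ 0.04  0.14 -0.01] w 0.211 gf 49.9728137254715 q [ 0.24  0.49  0.26  2.01 -0.19  0.66 -1.13]
```

Emit:
drive_tool([
  [0, 0, -0.07, -0.015, 0.01, -0.4, 0.1],
  [0, 0, -0.07, -0.015, 0.01, -0.8, 0.1],
  [0, 0, -0.07, -0.015, 0.01, -1.0, 0.1],
  [0, 0, -0.07, -0.015, 0.01, -1.07, 0.1],
  [0, 0, -0.07, -0.015, 0.01, -1.07, 0.1],
])

```text
clock: 28.55
position: [0.4542, -0.2648, 0.0161]
ee_rot: [3.128, -0.289, 0.001]
force: [-0.4, 0.6, -2.1]
width: 0.212
gripper_force: 50.0
```

Emit:
drive_tool([
  [0, 0, 0, 0, 0, 0, 0.1],
  [0, 0, 0, 0, 0, -0.03, 0.1],
  [0, 0, 0, 0, 0, -0.03, 0.1],
])

```text
clock: 28.85
position: [0.4544, -0.2649, 0.0154]
ee_rot: [3.128, -0.289, 0.002]
force: [-2.3, 1.6, 8.0]
width: 0.211
gripper_force: 50.0
```

Run:
```python
from h import *
st()
```

```text
t 28.85 pos [ 0.4544 -0.2649  0.0154] yaw_y -100.57 tilt 0.09 F [-2.3  1.6  8. ] T [0.24 0.44 0.04] w 0.211 gf 49.975318908691406 q [ 0.26  0.56  0.23  2.04 -0.23  0.57 -1.11]
```

Contact on the rest (8 N). I'll open gently, rise straight up and check.

Emit:
drive_tool([
  [0, 0, 0, 0, 0, 0, 0.6],
  [0, 0, 0, 0, 0, 0, 0.6],
  [0, 0, 0, 0, 0, 0, 0.6],
  [0, 0, 0, 0, 0, 0, 0.6],
  [0, 0, 0, 0, 0, 0, 0.6],
])

```text
clock: 29.35
position: [0.4538, -0.2646, 0.0143]
ee_rot: [3.128, -0.289, -0.0]
force: [-1.0, -0.4, -0.1]
width: 0.578
gripper_force: 0.0
```

Emit:
drive_tool([
  [0, 0, 0, 0, 0, 0.4, 0.6],
  [0, 0, 0, 0, 0, 1.4, 0.6],
  [0, 0, 0, 0, 0, 2.5, 0.6],
  [0, 0, 0, 0, 0, 3.6, 0.6],
  [0, 0, 0, 0, 0, 4.6, 0.6],
])

```text
clock: 29.85
position: [0.4536, -0.2647, 0.2005]
ee_rot: [3.128, -0.289, 0.001]
force: [0.8, 0.3, -0.6]
width: 0.596
gripper_force: 0.0
```

Emit:
drive_tool([
  [0, 0, 0, 0, 0, 0, 1],
  [0, 0, 0, 0, 0, 0, 1],
  [0, 0, 0, 0, 0, 0, 1],
])

```text
clock: 30.15
position: [0.4531, -0.2641, 0.1972]
ee_rot: [-3.128, 0.289, 0.003]
force: [0.3, -0.4, 0.4]
width: 0.812
gripper_force: 0.0
```

Run:
```python
from h import *
st(); c=grab('wrist','w18.png')
hsv=cv2.cvtColor(np.ascontiguousarray(c[0]),cv2.COLOR_RGB2HSV).astype(int); H,S,V=[hsv[:,:,i] for i in range(3)]
m=(((H<6)|(H>174))&(S>150)&(V>70)).astype(np.uint8); n,l,stt,ce=cv2.connectedComponentsWithStats(m)
for i in range(1,n):
    if stt[i,4]>300:
        ys,xs=np.nonzero(l==i); P=np.array([plane(c,(x,y),.036)[:2] for x,y in zip(xs,ys)]); w,v=np.linalg.eigh(np.cov(P.T)); d=v[:,1]*np.sign(v[0,1]); print('handle',P.mean(0),np.sqrt(12*w),np.degrees(np.arctan2(d[1],d[0])))
t=grab('top','t3.png'); whites(t,(.6585,-.0862),'blue'); whites(t,(.6306,.2783),'red')
a=cv2.imread('pics/top0.png').astype(int); b=t[0][:,:,::-1].astype(int); D=(np.abs(a-b).max(2)>60).astype(np.uint8); D=cv2.morphologyEx(D,cv2.MORPH_OPEN,np.ones((3,3)))
n,l,s2,ce=cv2.connectedComponentsWithStats(D)
for i in range(1,n): print(s2[i].tolist())
```

```text
t 30.15 pos [ 0.4531 -0.2641  0.1972] yaw_y -100.56 tilt 0.11 F [ 0.3 -0.4  0.4] T [0.04 0.03 0.02] w 0.812 gf 0.0 q [ 0.17  0.3   0.32  1.87 -0.11  0.98 -1.21]
handle [ 0.44568235 -0.26229924] [0.01963955 0.08750513] -10.799750781079794
blue stripe 135.3 score 138.0 median -33.0
blue mark 162.7 score 171.0 median 76.0
red stripe 173.4 score 141.0 median -67.0
red mark 38.8 score 178.0 median 69.0
[344, 98, 128, 238, 8296]
[466, 121, 27, 20, 270]
[136, 128, 3, 3, 9]
[459, 136, 8, 6, 33]
[496, 144, 7, 10, 49]
[447, 155, 4, 5, 16]
[350, 156, 42, 44, 1045]
[492, 158, 6, 11, 35]
[392, 165, 3, 5, 15]
[391, 172, 3, 7, 21]
[446, 176, 20, 18, 258]
[487, 185, 5, 10, 40]
[483, 202, 4, 4, 16]
[440, 204, 6, 4, 22]
[432, 207, 5, 3, 15]
[481, 212, 4, 6, 22]
[479, 229, 3, 3, 9]
[476, 236, 4, 3, 12]
[462, 269, 73, 57, 1821]
[535, 304, 25, 50, 821]
[292, 325, 50, 41, 1070]
[368, 334, 63, 65, 2656]
[451, 334, 3, 3, 9]
[448, 338, 4, 7, 24]
[444, 347, 4, 6, 19]
[440, 357, 3, 3, 9]
[355, 370, 3, 4, 12]
[431, 370, 5, 5, 21]
[317, 373, 49, 45, 984]
[316, 399, 3, 5, 15]
[415, 401, 3, 4, 12]
[210, 405, 12, 15, 110]
[228, 406, 5, 4, 18]
[248, 409, 8, 10, 53]
[284, 409, 29, 11, 193]
[408, 412, 17, 8, 92]
[370, 417, 4, 3, 12]
[359, 418, 3, 2, 6]
[365, 418, 4, 2, 8]
```

```bash
python3 -c "
from cell import arm
print(arm.sign_off())"
```

```text
the job is handed in; nothing more can be done
None
```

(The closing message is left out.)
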